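# Pack a sample tube into its foam-lined shipping pot

## Robot

A 6-joint arm with a two-finger parallel gripper is mounted at the origin on the work surface. World frame = base frame: x ahead of the robot, y to its left, z up, the work surface at z = 0. Lengths are in m, angles in rad, forces in N, time in s.
With the tool pointing down it reaches from about 0.35 to 0.775 m from the base axis. Payload 5.5 kg.
Tool frame: the origin (TCP) lies midway between the tips of the shut fingers; the grasp point (between the pads) lies hold_point_z behind it (hold_point_z is the distance from the TCP to the grasp point, in m); z points along the fingers, y is the direction in which the jaws open and shut (so a half turn about z gives the same grasp; the last joint's range is limited). The gripper opens to 85 mm and grips with 20 to 120 N. Pads are 22 mm wide; open, the fingers measure 114 mm over their backs; the gripper's body (76 mm by 85 mm) begins 54 mm behind the grasp point. The pads swing forward as they close: fully open they stand 13 mm farther back than shut.
Start: joints at [0.974, 0.313, 0.046, 1.304, 0, 1.431], TCP at [0.254, 0.516, 0.231] pointing down, gripper open.
Joint ranges: [-2.76, 2.76], [-0.86, 1.69], [-1.03, 1.26], [-2.2, 2.34], [-1.47, 1.5], [-3.14, 3.14]. Speed limits (rad/s): [2.57, 2.57, 3.14, 3.14, 3.14, 3.14].

## Interface

Orientations are given as a unit quaternion [w, x, y, z].
In Python, from workcell import * gives the robot as it stands. The module is installed in compiled form; this text tells all that it offers.
- The arm moves only by the tool jog_arm, never from a script. Its argument "plan" is a list of rows, each a list of 6 numbers: the shift along the world's x, y, z in m, then the turn, a rotation vector about the world's x, y, z in degrees. A call has exactly 10 rows; each row shifts and turns the commanded pose from where the row before left it; what a row does not reach is not made up. A row lasts 1/10 s, in which the tool goes at most 50 mm and 8.59 degrees, less where a joint would pass 70% of its speed; a pose out of reach is approached as far as the arm can. A call with a gripper value outside its range is refused whole. "hand" is the opening, from 0 (shut) to 1 (fully open), set as the call begins (left out, the last holds). The fingers move at their own pace and stop on an object; "force" is the grip in N (left out, the last holds). Time passes only in rows, so rows that do not move let the fingers close, or fill a call up. It gives the time, the measured TCP pose, the force and the opening at its end, in the units of the state.
- get_state(): the state, without advancing time (a new reading comes with each control period).
- read_camera(name): name is "scene" or "top" or "wrist"; returns the picture (400x640x3 uint8, red, green, blue); there is no depth.
- calibration(name): a dict with "K" (3x3 intrinsics, pixels), "D" ([k1, k2, p1, p2, k3] as OpenCV has them; the pictures are not rectified), "world_to_cam" (4x4, takes a point from world to camera coordinates). Camera axes: x right, y down, z forward; pixel columns grow to the right and rows downward; lengths in m; the calibration is good to about 2 mm. A picture is of the moment at which its call begins: read the wrist's pose just before it. calibration takes no time and is no camera call; for the wrist camera it gives the pose at the moment of the call.
- hand_in(): hands the job in, once; it reports no verdict.
The state is a dict: "clock": time; "joint_pos": joint angles; "qvel": joint speeds; "tau": joint torques, N m; "tcp_pos": TCP position; "orientation": TCP orientation; "wrist_force": force on the tool from outside, world axes, zero at the start; "ft_torque": the same for the moment, N m; "finger_gap": finger opening in m.
Only numpy, scipy, OpenCV 4.12 (cv2) and the standard library are available. Lean on these libraries where they do the work, as an engineer would, in place of code of your own. Each camera call takes 0.05 s, during which the arm holds its last target.

## Task

Pack the tall tube for dispatch: seat the foam base in the shipping pot, stand the tall tube upright in the base's hole, slip the foam collar down over the tube onto the base, and finally put the cover over everything so that it sits level on the pot's flange. Work in that order, set each part down rather than dropping it, and never tip the tube over. Leave the short tube in the rack and the jar where they are.

Things in the scene. Friction and masses are not known exactly. Their poses are not given: they have to be found in the camera images.
- pot: Origin: centre of its underside; z up along its axis. Grey shipping pot, open on top, fixed to the table: round foot flange 100 mm across, its flat top 22 mm above the table; upstanding rim, outside 72 mm, inside 64 mm across, rising to 32 mm; inner floor at 8 mm. The base goes inside the rim (4 mm play all round), the cover over the outside of the rim, resting on the flange.
- foam_base: Origin: centre of its underside; z up along its axis. Foam base: the taller of two loose white foam cylinders, 56 mm across, 60 mm tall, rigid, 40 g, standing on the table. A blind hole 20 mm wide in the middle of its top ends 22 mm above its underside (38 mm deep). Seated in the pot, its top stands 36 mm above the pot's rim.
- foam_collar: Origin: centre of its underside; z up along its axis. Foam collar: the flatter loose white foam ring, 56 mm across, 30 mm tall, rigid, with a 30 mm through hole, 30 g, lying flat on the table. It passes over the tall tube and rests on top of the foam base.
- cover: Origin: centre of its underside; z up along its axis. The pot's cover: grey plastic bell, open side down on the table, 88 mm across outside, 80 mm inside, 100 mm tall (96 mm clear inside), 150 g; on its top an upright black round knob to lift it by, 22 mm across, 100 to 130 mm above the origin. On the pot it has 4 mm play round the rim; its origin is then 22 mm above the pot's.
- rack: Origin: centre of its underside; z up along its axis. White foam tube rack, 66 x 110 x 40 mm (x, y, z), fixed to the table. Two holes (22 mm wide, floor 10 mm above the table) at -30 and +30 mm on its own y axis hold the tall and the short tube, either way round. Its other wells are only shallow marks.
- tall_tube: Origin: centre of its underside; z up along its axis. Tall tube: clear shaft 16 mm across, narrow grey cap 19 mm across and 18 mm high, 80 mm tall in all, flat-bottomed, 25 g, upright in a hole of the rack, its top 90 mm above the table. In the foam base its underside is 22 mm above the base's, its top 42 mm above the base's top.
- short_tube: Origin: centre of its underside; z up along its axis. Short tube, which stays in the rack: shaft 16 mm across, wide grey cap 28 mm across and 12 mm high, 60 mm tall in all, its top 70 mm above the table.
- jar: Origin: centre of its underside; z up along its axis. A loose closed sample jar, 50 mm across and 60 mm tall, to be left alone.
Not all that is in view belongs to the job. What is meant by the cover is not yellow, and is the smaller of those in its own colour.

How it is judged:
By the outcome, as a careful person would: the job done as asked, in the order asked, and still so for the second after the job is handed in, with the robot touching nothing.
It also fails if it takes over 128 s, if anything falls off the work surface, if the arm or the gripper's body presses on something with over 40 N, if the wrist force passes 120 N, or if a joint passes its speed limit or range.

## Working session

There is one attempt and no reset: what is moved stays moved. The work goes in short steps, Python scripts to look and compute and a tool call to move; the robot and the scene stay as the last step left them, time stands still between calls to the robot, and variables do not carry over. Pictures are saved under pics/ and viewed, and the job is handed in when it is done.

Besides the shell and the picture viewer there is one more tool, called after "Request:" as name(argument=value, ...), one argument or row to a line, values as JSON. jog_arm: Moves the arm, as the interface text tells. Its arguments: {"type":"object","properties":{"plan":{"type":"array","items":{"type":"array","items":{"type":"number"}}},"hand":{"type":"number"},"force":{"type":"number"}},"required":["plan"]}

```bash
mkdir -p pics
python3 - <<'E'
from workcell import *
import cv2
s=get_state(); print({k:s[k] for k in s})
for n in ["scene","top","wrist"]:
    c=calibration(n); im=read_camera(n); cv2.imwrite(f"pics/{n}0.png",im[:,:,::-1]); print(n,c["K"],c["D"],c["world_to_cam"])
print([k for k in dir() if not k.startswith('_')])
try: print(hold_point_z)
except Exception as e: print(e)
E
```

```text
{'clock': 0.0, 'joint_pos': array([ 9.74395692e-01,  3.13992782e-01,  4.50121389e-02,  1.30360658e+00,
       -7.88483258e-06,  1.43122585e+00]), 'qvel': array([ 4.86669035e-04,  7.19345924e-04,  7.12991903e-05, -4.61392204e-04,
       -7.05662597e-04, -5.07099582e-04]), 'tau': array([ 7.65991517e-04, -4.80622315e+01,  2.98538464e+01,  1.92866806e-02,
       -2.32487173e-04, -4.13454632e-05]), 'tcp_pos': array([0.25334882, 0.51562293, 0.23042677]), 'orientation': array([-3.18446810e-04,  2.26433960e-01,  9.74026108e-01, -8.36919218e-04]), 'wrist_force': array([ 0.02311478, -0.74646647, -0.43060511]), 'ft_torque': array([ 0.05040374, -0.01004002, -0.02742683]), 'finger_gap': 0.08556929533347979}
scene [[375.79676078   0.         316.68416403]
 [  0.         375.79676078 200.54955921]
 [  0.           0.           1.        ]] [-0.04044463  0.          0.          0.          0.        ] [[ 0.72272625  0.69113137  0.00204764 -0.38823159]
 [ 0.55203165 -0.57547993 -0.60339366 -0.30132049]
 [-0.41584591  0.43721879 -0.79744085  1.19171035]
 [ 0.          0.          0.          1.       
[... 281 characters left out ...]
7095769e-02 -1.02582172e-01  5.58428722e-01]
 [ 1.02522325e-01 -3.60414365e-03 -9.94724174e-01  1.07088396e+00]
 [ 0.00000000e+00  0.00000000e+00  0.00000000e+00  1.00000000e+00]]
wrist [[339.03713105   0.         319.06746404]
 [  0.         339.03713105 197.68380662]
 [  0.           0.           1.        ]] [-0.00384133  0.          0.          0.          0.        ] [[ 0.4412458   0.89738522 -0.00138168 -0.57418798]
 [ 0.85010579 -0.41750426  0.32095225 -0.04186292]
 [ 0.28744094 -0.14279341 -0.94709437  0.38087636]
 [ 0.          0.          0.          1.        ]]
['MotionError', 'c', 'calibration', 'cv2', 'get_state', 'hand_in', 'hold_point_z', 'im', 'n', 'read_camera', 's']
0.0187
```

View pics/scene0.png

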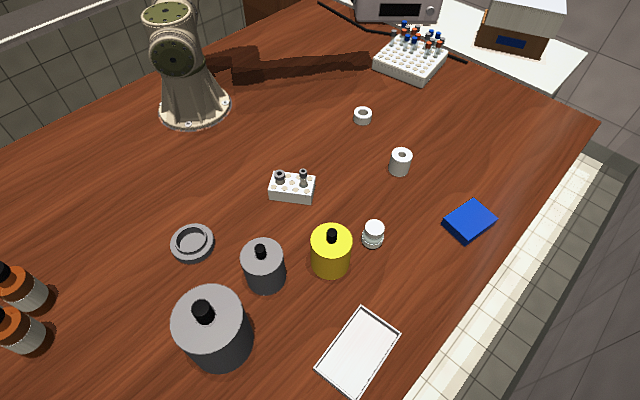

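View pics/top0.png

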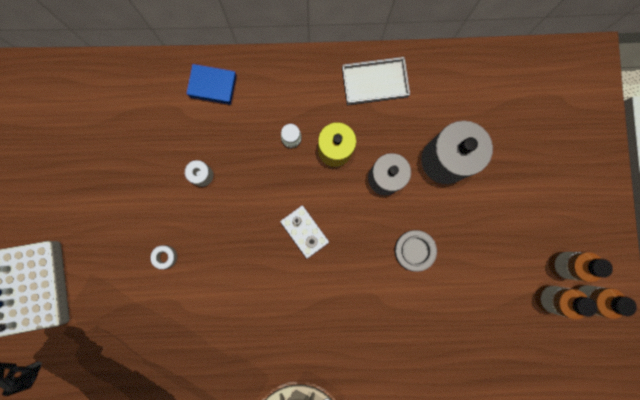

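View pics/wrist0.png

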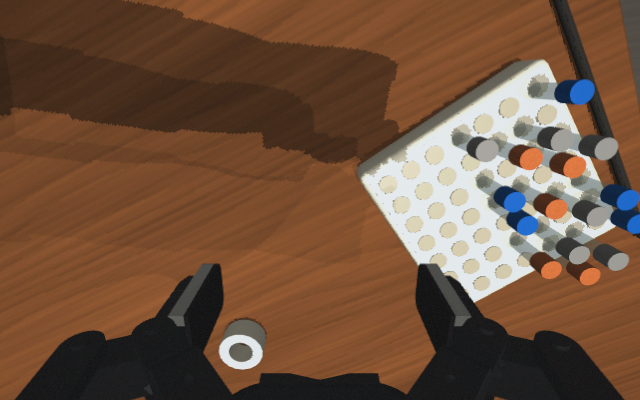

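Top view: the candidates for the cover are the yellow one at (337,145), the large grey one at (465,150) and the small grey one at (390,172). The small grey one fits, as it isn't yellow and is the smaller of the two grey ones. I'll confirm that in an enlarged crop and measure everything.

```bash
cat > h.py <<'E'
import numpy as np, cv2
from workcell import *
def ray(name,uv,cal=None):
    c=cal or calibration(name)
    p=cv2.undistortPoints(np.array(uv,float).reshape(-1,1,2),c["K"],np.array(c["D"])).reshape(-1,2)
    T=c["world_to_cam"];R=T[:3,:3];t=T[:3,3]
    o=-R.T@t; d=np.c_[p,np.ones(len(p))]@R
    return o,d
def plane(name,uv,z,cal=None):
    o,d=ray(name,uv,cal); return o+d*((z-o[2])/d[:,2])[:,None]
def proj(name,P,cal=None):
    c=cal or calibration(name);T=c["world_to_cam"]
    r=cv2.Rodrigues(T[:3,:3])[0]
    return cv2.projectPoints(np.array(P,float).reshape(-1,1,3),r,T[:3,3],c["K"],np.array(c["D"]))[0].reshape(-1,2)
def crop(im,x0,x1,y0,y1,f,name):
    cv2.imwrite(name,cv2.resize(im[y0:y1,x0:x1,::-1],None,fx=f,fy=f,interpolation=cv2.INTER_CUBIC))
def blobs(mask,amin=15):
    n,l,s,c=cv2.connectedComponentsWithStats(mask.astype(np.uint8)); return l,[(i,s[i],c[i]) for i in range(1,n) if s[i][4]>amin]
def circ(mask_i):
    cs,_=cv2.findContours(mask_i.astype(np.uint8),cv2.RETR_EXTERNAL,cv2.CHAIN_APPROX_NONE)
    return max(cs,key=cv2.contourArea).reshape(-1,2)
E
python3 - <<'E'
from h import *
im=cv2.imread("pics/top0.png")[:,:,::-1]
crop(im,320,500,110,280,4,"pics/c1.png")
crop(im,140,340,110,280,4,"pics/c2.png")
E
```

```text
(no output)
```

View pics/c1.png

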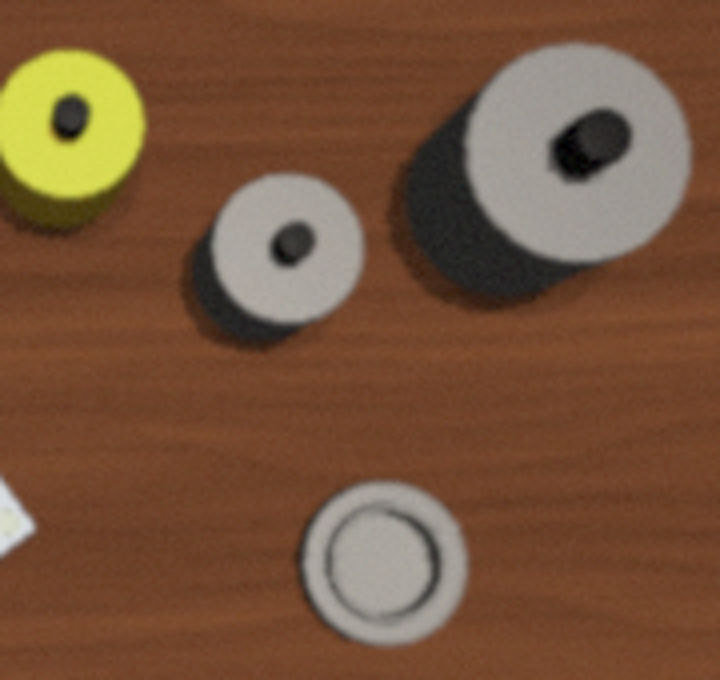

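View pics/c2.png

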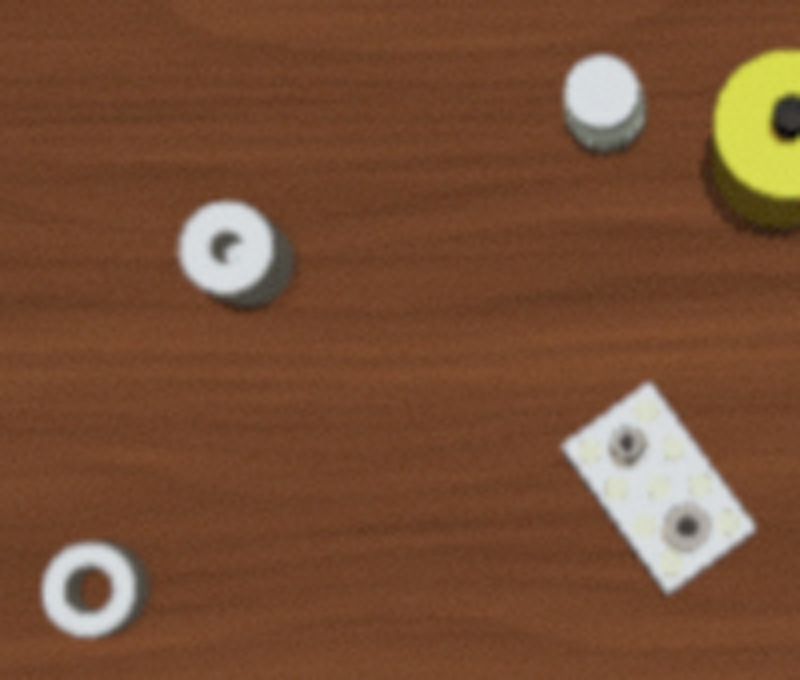

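The crop confirms the small grey cover at about (392,172), roughly 38 px across and much smaller than the large grey one. The base is at (197,172) and the collar at (162,257). The narrow-capped tall tube is at (297,221), the wide-capped short one at (312,241), and the pot at (416,251). Next I'll turn these into positions.

Run:
```python
from h import *
im=cv2.imread("pics/top0.png")
hsv=cv2.cvtColor(im,cv2.COLOR_BGR2HSV)
S=hsv[:,:,1];V=hsv[:,:,2]
print("cover top",im[180,385], "pot",im[251,402],im[251,416],"base",im[165,197],"side",im[180,205])
def fit(name,cx,cy,rad,mask,z):
    m=np.zeros(mask.shape,np.uint8); cv2.circle(m,(cx,cy),rad,1,-1); m&=mask.astype(np.uint8)
    l,b=blobs(m); i=max(b,key=lambda q:q[1][4])[0]
    ct=cv2.convexHull(circ(l==i)).reshape(-1,2)
    # densify: use filled hull contour, boundary -> plane -> min circle / LSQ circle
    mm=np.zeros(mask.shape,np.uint8); cv2.fillPoly(mm,[ct],1); c=circ(mm)
    P=plane("top",c,z)[:,:2]
    A=np.c_[2*P,np.ones(len(P))]; q=np.linalg.lstsq(A,(P**2).sum(1),rcond=None)[0]
    r=np.sqrt(q[2]+q[0]**2+q[1]**2); print(name,np.round(q[:2],4),"diam",round(2*r*1000+2,1), "resid",round(np.std(np.linalg.norm(P-q[:2],axis=1))*1000,2)); return q[:2]
light=(S<70)&(V>120)
fit("cover",392,172,25,light,.1)
fit("pot",416,251,25,light,.022)
fit("base",197,172,18,(S<40)&(V>165),.06)
fit("collar",162,257,18,(S<40)&(V>165),.03)
# tubes by top view pixel
print("tall",plane("top",[[296.75,220.75]],.09),"short",plane("top",[[311.75,241.25]],.07))
m=((S<60)&(V>120)).astype(np.uint8); m[:, :275]=0;m[:,335:]=0;m[:200]=0;m[265:]=0
c=circ(m); r=cv2.minAreaRect(c); print(r); bx=plane("top",cv2.boxPoints(r),.04);print(bx, bx.mean(0), np.linalg.norm(np.diff(bx,axis=0),axis=1))
# scene view second check
im2=cv2.imread("pics/scene0.png")[:,:,::-1]
crop(im2,250,330,150,220,8,"pics/s1.png"); crop(im2,340,430,90,190,6,"pics/s2.png"); crop(im2,150,300,210,310,5,"pics/s3.png")
```

```text
cover top [162 169 174] pot [92 96 98] [160 168 172] base [222 220 216] side [82 88 91]
cover [ 0.6093 -0.2364] diam 88.5 resid 0.77
pot [ 0.4243 -0.3016] diam 100.3 resid 0.66
base [0.6279 0.2283] diam 55.2 resid 0.6
collar [0.4253 0.3188] diam 55.1 resid 0.77
tall [[ 0.5005307  -0.01279094  0.09      ]] short [[ 0.45234438 -0.04636223  0.07      ]]
((304.2094421386719, 231.50352478027344), (46.75321578979492, 28.571407318115234), 54.090274810791016)
[[ 0.5039371   0.03227804  0.04      ]
 [ 0.54339781 -0.02507702  0.04      ]
 [ 0.44946624 -0.08928461  0.04      ]
 [ 0.4107566  -0.03217897  0.04      ]] [ 0.47688944 -0.02856564  0.04      ] [0.0696186  0.11377942 0.06898906]
```

View pics/s1.png

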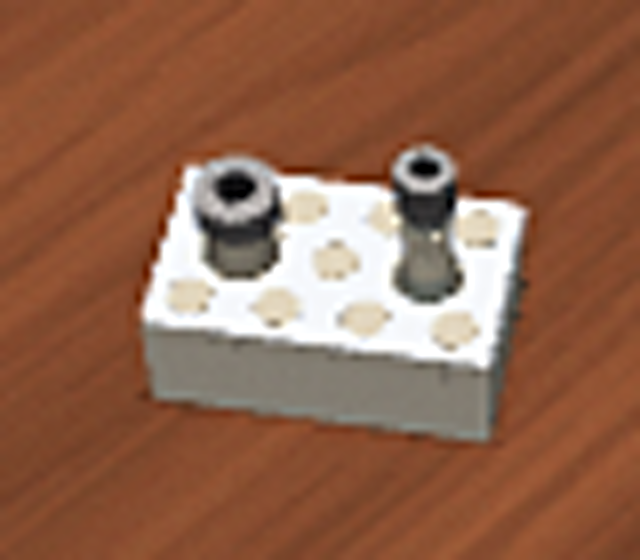

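View pics/s3.png

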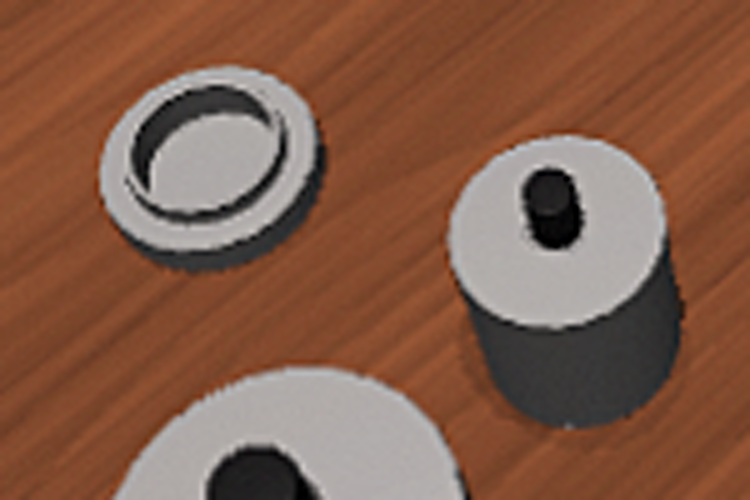

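The scene crops show the narrow-capped tall tube at about (303,173) and the wide-capped short one at about (280,175). The pot is at (192,243) and the small grey cover at (262,250). I'll cross-check the positions in the scene view.

Run:
```python
from h import *
im=cv2.imread("pics/scene0.png")
hsv=cv2.cvtColor(im,cv2.COLOR_BGR2HSV); S=hsv[:,:,1];V=hsv[:,:,2]
def fit(name,P0,rad,mask,z):
    cx,cy=proj("scene",[P0])[0].round().astype(int)
    m=np.zeros(mask.shape,np.uint8); cv2.circle(m,(int(cx),int(cy)),rad,1,-1); m&=mask.astype(np.uint8)
    l,b=blobs(m); i=max(b,key=lambda q:q[1][4])[0]
    ct=cv2.convexHull(circ(l==i)).reshape(-1,2)
    mm=np.zeros(mask.shape,np.uint8); cv2.fillPoly(mm,[ct],1); c=circ(mm)
    P=plane("scene",c,z)[:,:2]
    A=np.c_[2*P,np.ones(len(P))]; q=np.linalg.lstsq(A,(P**2).sum(1),rcond=None)[0]
    r=np.sqrt(q[2]+q[0]**2+q[1]**2); print(name,(cx,cy),np.round(q[:2],4),"diam",round(2*r*1000+2,1), "resid",round(np.std(np.linalg.norm(P-q[:2],axis=1))*1000,2))
print(im[95+150//8*0+20,200])
g=(S<40)&(V>130)
fit("cover",[.609,-.236,.1],27,g,.1)
fit("pot",[.424,-.302,.022],26,g,.022)
w=(S<40)&(V>185)
fit("base",[.628,.228,.06],16,w,.06)
fit("collar",[.425,.319,.03],14,w,.03)
print("tall",plane("scene",[[250+424/8,150+168/8]],.09),"short",plane("scene",[[250+237/8,150+187/8]],.07))
```

```text
[ 79  96 105]
cover (np.int64(262), np.int64(255)) [ 0.608  -0.2368] diam 87.6 resid 0.67
pot (np.int64(191), np.int64(241)) [ 0.4235 -0.302 ] diam 99.0 resid 0.79
base (np.int64(402), np.int64(154)) [0.6278 0.228 ] diam 54.7 resid 0.81
collar (np.int64(363), np.int64(112)) [0.425  0.3179] diam 55.6 resid 1.26
tall [[ 0.50270831 -0.01195411  0.09      ]] short [[ 0.45361822 -0.04524678  0.07      ]]
```

Request:
jog_arm(
  plan=[
    [0.0374,-0.0288,0,0,0,0],
    [0.0374,-0.0288,0,0,0,0],
    [0.0374,-0.0288,0,0,0,0],
    [0.0374,-0.0288,0,0,0,0],
    [0.0374,-0.0288,0,0,0,0],
    [0.0374,-0.0288,0,0,0,0],
    [0.0374,-0.0288,0,0,0,0],
    [0.0374,-0.0288,0,0,0,0],
    [0.0374,-0.0288,0,0,0,0],
    [0.0374,-0.0288,0,0,0,0],
  ],
  hand=1,
  force=30,
)

```text
clock: 1.15
tcp_pos: [0.6288, 0.2266, 0.231]
orientation: [-0.0, 0.226, 0.974, -0.0]
wrist_force: [0.4, 0.8, 0.9]
finger_gap: 0.0854
```

Request:
jog_arm(
  plan=[
    [-0.0008,0.0014,-0.02,0,0,0],
    [0,0,-0.025,0,0,0],
    [0,0,-0.03,0,0,0],
    [0,0,-0.03,0,0,0],
    [0,0,-0.03,0,0,0],
    [0,0,-0.03,0,0,0],
    [0,0,-0.022,0,0,0],
    [0,0,-0.015,0,0,0],
    [0,0,-0.005,0,0,0],
    [0,0,0,0,0,0],
  ],
)

```text
clock: 2.15
tcp_pos: [0.6261, 0.2293, 0.0233]
orientation: [-0.001, 0.226, 0.974, -0.0]
wrist_force: [0.4, -0.2, -0.2]
finger_gap: 0.0854
```

Run:
```python
from h import *
c=calibration("wrist"); im=read_camera("wrist"); cv2.imwrite("pics/w1.png",im[:,:,::-1]); print(get_state()["tcp_pos"])
```

```text
[0.62687833 0.22948183 0.02437605]
```

View pics/w1.png

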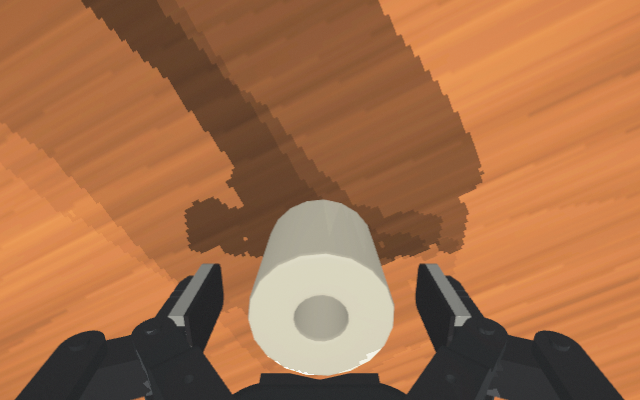

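The wrist view shows the base at column ~321, centred between the fingertips at columns 222 and 418. I'll close on it and lift.

Request:
jog_arm(
  plan=[
    [0,0,0,0,0,0],
    [0,0,0,0,0,0],
    [0,0,0,0,0,0],
    [0,0,0,0,0,0],
    [0,0,0,0,0,0],
    [0,0,0,0,0,0],
    [0,0,0,0,0,0],
    [0,0,0,0,0,0],
    [0,0,0,0,0,0],
    [0,0,0,0,0,0],
  ],
  hand=0,
  force=30,
)

```text
clock: 3.2
tcp_pos: [0.6279, 0.2297, 0.0259]
orientation: [0.001, 0.226, 0.974, 0.001]
wrist_force: [-0.2, -0.4, 6.1]
finger_gap: 0.0553
```

Request:
jog_arm(
  plan=[
    [0,0,0.005,0,0,0],
    [0,0,0.01,0,0,0],
    [0,0,0.015,0,0,0],
    [0,0,0.02,0,0,0],
    [0,0,0.025,0,0,0],
    [0,0,0.025,0,0,0],
    [0,0,0.02,0,0,0],
    [0,0,0.01,0,0,0],
    [0,0,0.01,0,0,0],
    [0,0,0,0,0,0],
  ],
)

```text
clock: 4.2
tcp_pos: [0.6273, 0.2296, 0.1655]
orientation: [0.001, 0.226, 0.974, 0.0]
wrist_force: [-0.7, -0.0, -0.4]
finger_gap: 0.0554
```

Run:
```python
from h import *
c=calibration("wrist"); im=read_camera("wrist"); cv2.imwrite("pics/w2.png",im[:,:,::-1]); s=get_state();print(s["tcp_pos"],s["joint_pos"],s["wrist_force"])
```

```text
[0.62690842 0.22947355 0.16435202] [2.30732736e-01 5.18453678e-01 1.92363137e-01 1.24446549e+00
 8.00837831e-05 6.87545548e-01] [-0.90382413 -0.05178495 -0.62015046]
```

View pics/w2.png

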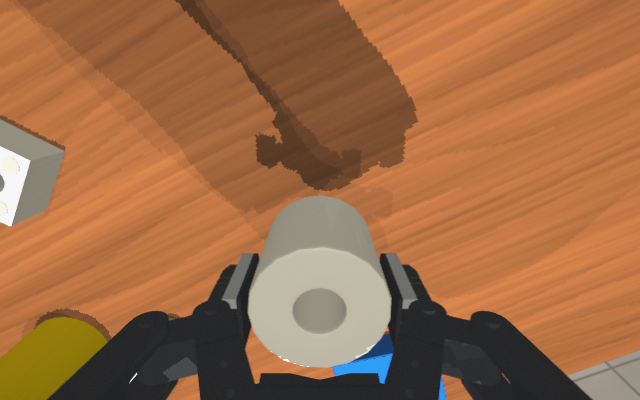

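The base is held at columns 249–391, hole centre at (320,310), and it sits straight. I'll carry it to the pot.

Request:
jog_arm(
  plan=[
    [-0.005,-0.013,0,0,0,0],
    [-0.0102,-0.0265,0,0,0,0],
    [-0.0102,-0.0265,0,0,0,0],
    [-0.0102,-0.0265,0,0,0,0],
    [-0.0102,-0.0265,0,0,0,0],
    [-0.0102,-0.0265,0,0,0,0],
    [-0.0102,-0.0265,0,0,0,0],
    [-0.0102,-0.0265,0,0,0,0],
    [-0.0102,-0.0265,0,0,0,0],
    [-0.0102,-0.0265,0,0,0,0],
  ],
)

```text
clock: 5.25
tcp_pos: [0.528, -0.0235, 0.1631]
orientation: [-0.001, 0.227, 0.974, -0.0]
wrist_force: [0.3, -1.0, 0.7]
finger_gap: 0.0552
```

Request:
jog_arm(
  plan=[
    [-0.0102,-0.0265,0,0,0,0],
    [-0.0102,-0.0265,0,0,0,0],
    [-0.0102,-0.0265,0,0,0,0],
    [-0.0102,-0.0265,0,0,0,0],
    [-0.0102,-0.0265,0,0,0,0],
    [-0.0102,-0.0265,0,0,0,0],
    [-0.0102,-0.0265,0,0,0,0],
    [-0.0102,-0.0265,0,0,0,0],
    [-0.0102,-0.0265,0,0,0,0],
    [-0.01,-0.026,0,0,0,0],
  ],
)

```text
clock: 6.25
tcp_pos: [0.4262, -0.2872, 0.1631]
orientation: [-0.001, 0.227, 0.974, 0.0]
wrist_force: [1.0, -0.0, -0.2]
finger_gap: 0.0555
```

Request:
jog_arm(
  plan=[
    [-0.0054,-0.014,0,0,0,0],
    [0,0,-0.01,0,0,0],
    [0,0,-0.015,0,0,0],
    [0,0,-0.015,0,0,0],
    [0,0,-0.015,0,0,0],
    [0,0,-0.015,0,0,0],
    [0,0,-0.015,0,0,0],
    [0,0,-0.01,0,0,0],
    [0,0,-0.005,0,0,0],
    [0,0,0,0,0,0],
  ],
)

```text
clock: 7.25
tcp_pos: [0.4224, -0.2996, 0.0635]
orientation: [-0.001, 0.226, 0.974, 0.001]
wrist_force: [1.1, -0.3, 0.1]
finger_gap: 0.0551
```

Run:
```python
from h import *
s=get_state();print(s["tcp_pos"],s["joint_pos"],s["wrist_force"])
im=read_camera("wrist"); cv2.imwrite("pics/w3.png",im[:,:,::-1]); 
im=read_camera("scene"); crop(im,130,260,150,290,4,"pics/s4.png")
im=read_camera("top"); crop(im,350,480,180,300,5,"pics/t4.png")
```

```text
[ 0.42242571 -0.29956177  0.06348932] [-7.72073400e-01  3.20442701e-01 -3.79087005e-01  8.73108485e-01
  2.25951147e-04 -3.15846894e-01] [ 1.0569821  -0.2657885   0.13606398]
```

View pics/w3.png

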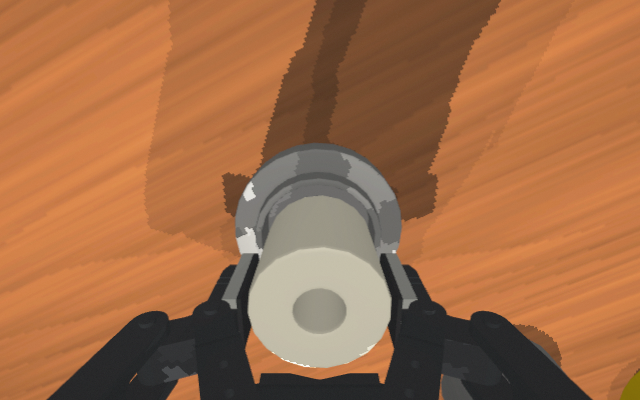

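View pics/s4.png

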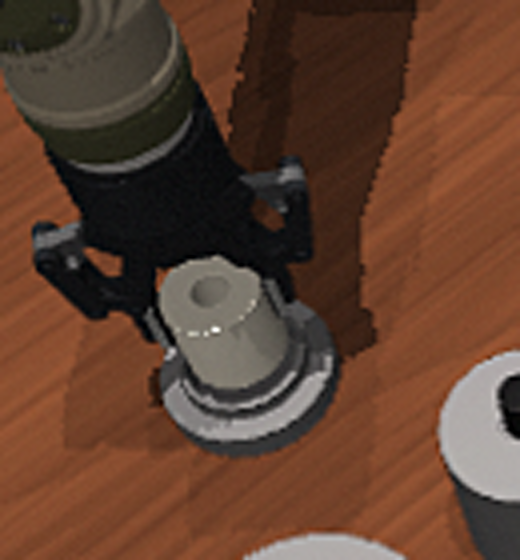

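The wrist view shows the pot flange at columns 236–400 (centre 318) and the base's centre at 320. I'll shift -1.7 mm in y, then lower.

Request:
jog_arm(
  plan=[
    [0,-0.0017,0,0,0,0],
    [0,0,-0.003,0,0,0],
    [0,0,-0.004,0,0,0],
    [0,0,-0.004,0,0,0],
    [0,0,-0.004,0,0,0],
    [0,0,-0.004,0,0,0],
    [0,0,-0.003,0,0,0],
    [0,0,-0.003,0,0,0],
    [0,0,-0.002,0,0,0],
    [0,0,0,0,0,0],
  ],
)

```text
clock: 8.4
tcp_pos: [0.4227, -0.3021, 0.037]
orientation: [-0.0, 0.226, 0.974, 0.0]
wrist_force: [0.1, -0.6, -0.4]
finger_gap: 0.0551
```

Request:
jog_arm(
  plan=[
    [0,0,-0.001,0,0,0],
    [0,0,-0.001,0,0,0],
    [0,0,-0.001,0,0,0],
    [0,0,-0.0005,0,0,0],
    [0,0,0,0,0,0],
    [0,0,0,0,0,0],
    [0,0,0,0,0,0],
    [0,0,0,0,0,0],
    [0,0,0,0,0,0],
    [0,0,0,0,0,0],
  ],
)

```text
clock: 9.4
tcp_pos: [0.4228, -0.3022, 0.0339]
orientation: [0.0, 0.226, 0.974, 0.0]
wrist_force: [-0.0, 0.8, 0.6]
finger_gap: 0.0556
```

Run:
```python
from h import *
for i in range(2):
    s=get_state();print(s["tcp_pos"],s["wrist_force"],s["ft_torque"])
    im=read_camera("wrist"); 
cv2.imwrite("pics/w4.png",im[:,:,::-1]); 
im=read_camera("scene"); crop(im,130,260,150,290,4,"pics/s5.png")
```

```text
[ 0.42283356 -0.30222649  0.0338702 ] [-0.04482939  0.78062962  0.5554688 ] [0.08724403 0.12158187 0.02187597]
[ 0.42283721 -0.30223054  0.03389852] [-1.86071911 -0.50749496  1.6046547 ] [ 0.0908184   0.11492856 -0.01958946]
```

View pics/s5.png

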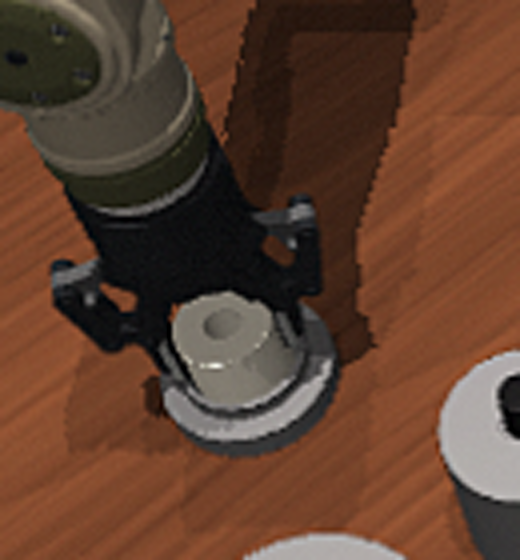

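View pics/w4.png

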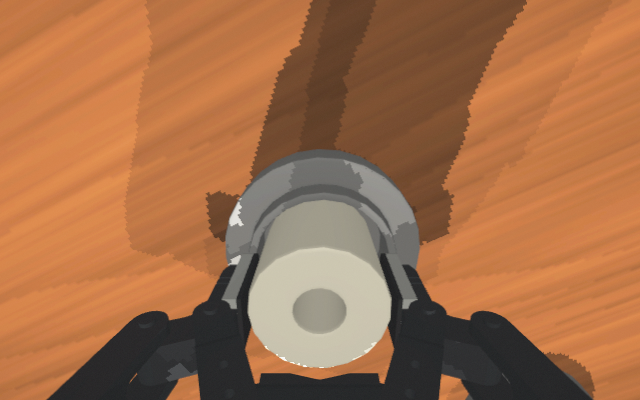

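In the wrist view the base is inside the rim (flange centre column 322, base 320). I'll creep down to contact.

Request:
jog_arm(
  plan=[
    [0,0,-0.0005,0,0,0],
    [0,0,-0.0005,0,0,0],
    [0,0,-0.0005,0,0,0],
    [0,0,0,0,0,0],
    [0,0,0,0,0,0],
    [0,0,0,0,0,0],
    [0,0,0,0,0,0],
    [0,0,0,0,0,0],
    [0,0,0,0,0,0],
    [0,0,0,0,0,0],
  ],
)

```text
clock: 10.55
tcp_pos: [0.4228, -0.3023, 0.0338]
orientation: [0.0, 0.226, 0.974, -0.0]
wrist_force: [-4.1, 3.3, 13.9]
finger_gap: 0.055
```

In contact (13.9 N up). I'll release it, rise, and look.

Request:
jog_arm(
  plan=[
    [0,0,0.0005,0,0,0],
    [0,0,0,0,0,0],
    [0,0,0,0,0,0],
    [0,0,0,0,0,0],
    [0,0,0,0,0,0],
    [0,0,0,0,0,0],
    [0,0,0,0,0,0],
    [0,0,0,0,0,0],
    [0,0,0,0,0,0],
    [0,0,0,0,0,0],
  ],
  hand=1,
)

```text
clock: 11.55
tcp_pos: [0.4228, -0.3022, 0.0328]
orientation: [0.0, 0.226, 0.974, 0.0]
wrist_force: [0.2, 0.0, 0.4]
finger_gap: 0.0855
```

Request:
jog_arm(
  plan=[
    [0,0,0.01,0,0,0],
    [0,0,0.02,0,0,0],
    [0,0,0.02,0,0,0],
    [0,0,0.02,0,0,0],
    [0,0,0.02,0,0,0],
    [0,0,0.02,0,0,0],
    [0,0,0.02,0,0,0],
    [0,0,0.01,0,0,0],
    [0,0,0,0,0,0],
    [0,0,0,0,0,0],
  ],
)

```text
clock: 12.55
tcp_pos: [0.4227, -0.3021, 0.1725]
orientation: [-0.0, 0.226, 0.974, 0.0]
wrist_force: [-0.2, -0.3, -0.5]
finger_gap: 0.0857
```

Run:
```python
from h import *
s=get_state();print(s["tcp_pos"],s["wrist_force"])
c=calibration("wrist");im=read_camera("wrist"); cv2.imwrite("pics/w5.png",im[:,:,::-1])
np.savez("w5.npz",**c)
im=read_camera("top"); crop(im,350,480,180,300,5,"pics/t5.png")
```

```text
[ 0.42266991 -0.30207351  0.17250614] [-0.21039213 -0.32087126 -0.45441157]
```

View pics/w5.png

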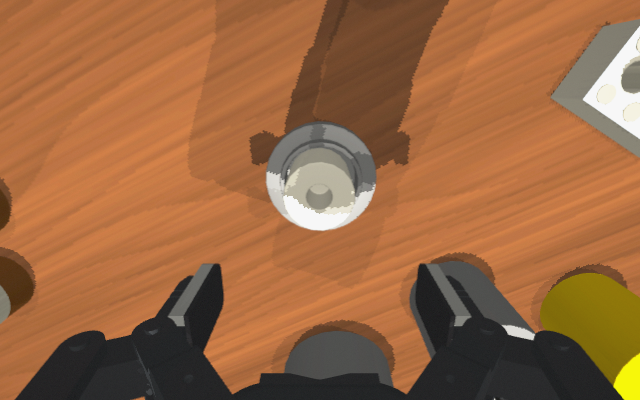

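The wrist view shows the base level in the pot: hole at (319,197), flange centred at column 321. I'll measure the hole centre.

Run:
```python
from h import *
c=dict(np.load("w5.npz"))
im=cv2.imread("pics/w5.png")[:,:,::-1]
crop(im,250,390,110,250,4,"pics/c5.png")
h=plane("wrist",[[319,197]],.068,c); print("hole",h)
f=plane("wrist",[[266,176],[377,176]],.022,c);print(f)
```

```text
hole [[ 0.42344051 -0.30249787  0.068     ]]
[[ 0.39863848 -0.3431106   0.022     ]
 [ 0.44245465 -0.25402381  0.022     ]]
```

View pics/c5.png

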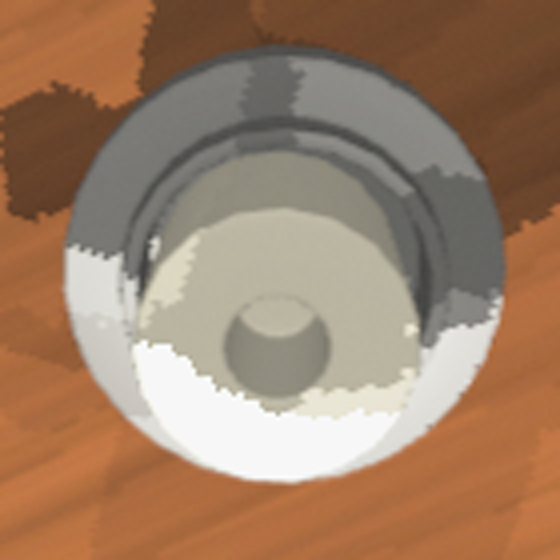

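View pics/t5.png

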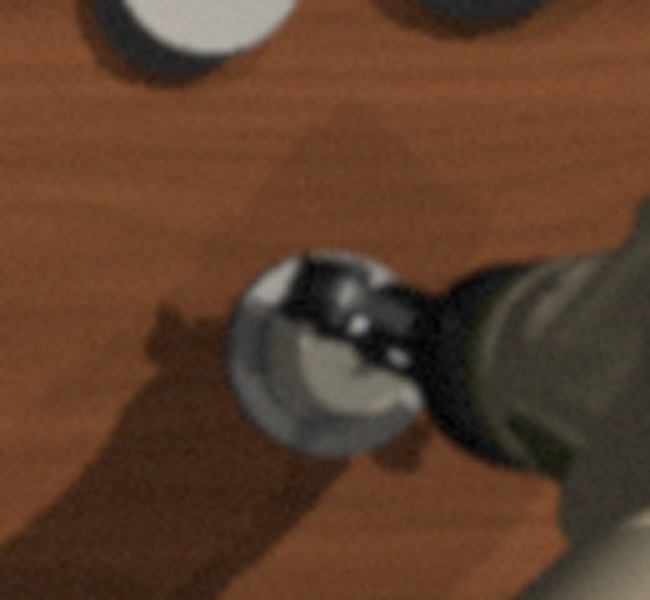

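Request:
jog_arm(
  plan=[
    [0.004,0.015,0,0,0,0],
    [0.0082,0.0305,0,0,0,0],
    [0.0082,0.0305,0,0,0,0],
    [0.0082,0.0305,0,0,0,0],
    [0.0082,0.0305,0,0,0,0],
    [0.0082,0.0305,0,0,0,0],
    [0.0082,0.0305,0,0,0,0],
    [0.0082,0.0305,0,0,0,0],
    [0.0082,0.0305,0,0,0,0],
    [0.0085,0.031,0,0,0,0],
  ],
  hand=0.5,
)

```text
clock: 13.65
tcp_pos: [0.5003, -0.0099, 0.1721]
orientation: [-0.001, 0.226, 0.974, 0.0]
wrist_force: [1.2, -0.3, -1.2]
finger_gap: 0.0429
```

Request:
jog_arm(
  plan=[
    [0,0,-0.01,0,0,0],
    [0,0,-0.015,0,0,0],
    [0,0,-0.015,0,0,0],
    [0,0,-0.015,0,0,0],
    [0,0,-0.01,0,0,0],
    [0,0,-0.005,0,0,0],
    [0,0,0,0,0,0],
    [0,0,0,0,0,0],
    [0,0,0,0,0,0],
    [0,0,0,0,0,0],
  ],
)

```text
clock: 14.65
tcp_pos: [0.5014, -0.0123, 0.1035]
orientation: [0.001, 0.226, 0.974, 0.0]
wrist_force: [-0.1, 0.3, 0.7]
finger_gap: 0.0424
```

Run:
```python
from h import *
s=get_state();print(s["tcp_pos"],s["wrist_force"],s["finger_gap"])
c=calibration("wrist");im=read_camera("wrist"); cv2.imwrite("pics/w6.png",im[:,:,::-1])
np.savez("w6.npz",**c); print(proj("wrist",[[.5012,-.0124,.09],s["tcp_pos"]],c))
```

```text
[ 0.50144224 -0.01234384  0.103458  ] [-0.12799994  0.31337104  0.66090851] 0.042443559785618076
[[318.83117712 251.49428626]
 [319.16126734 265.1801194 ]]
```

View pics/w6.png

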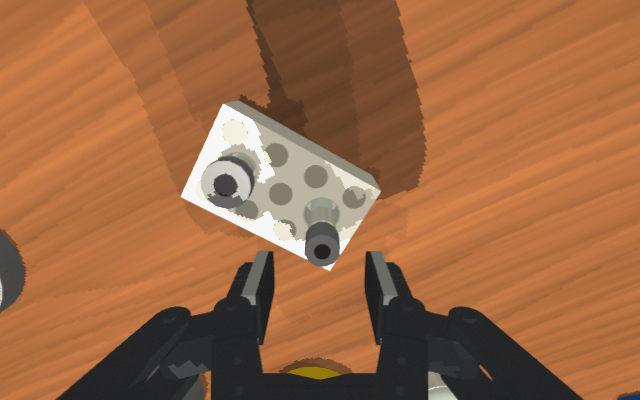

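Tall tube's cap top is at (322,251), versus (319,251) predicted, so it's about 2 mm further along +jaw. The wide-capped short tube is at (228,182), clear of the fingers. I'll shift, descend and grip the cap.

Request:
jog_arm(
  plan=[
    [0.0009,0.0018,-0.003,0,0,0],
    [0,0,-0.006,0,0,0],
    [0,0,-0.007,0,0,0],
    [0,0,-0.007,0,0,0],
    [0,0,-0.007,0,0,0],
    [0,0,-0.006,0,0,0],
    [0,0,-0.004,0,0,0],
    [0,0,0,0,0,0],
    [0,0,0,0,0,0],
    [0,0,0,0,0,0],
  ],
)

```text
clock: 15.7
tcp_pos: [0.5022, -0.0105, 0.0631]
orientation: [0.0, 0.226, 0.974, 0.0]
wrist_force: [-0.4, -0.2, -0.2]
finger_gap: 0.0428
```

Request:
jog_arm(
  plan=[
    [0,0,0,0,0,0],
    [0,0,0,0,0,0],
    [0,0,0,0,0,0],
    [0,0,0,0,0,0],
    [0,0,0,0,0,0],
    [0,0,0,0,0,0],
    [0,0,0,0,0,0],
    [0,0,0,0,0,0],
    [0,0,0,0,0,0],
    [0,0,0,0,0,0],
  ],
  hand=0,
  force=30,
)

```text
clock: 16.7
tcp_pos: [0.5022, -0.0105, 0.0631]
orientation: [0.0, 0.226, 0.974, 0.0]
wrist_force: [0.0, 0.3, 4.6]
finger_gap: 0.0182
```

Run:
```python
from h import *
s=get_state();print(s["tcp_pos"],s["wrist_force"],s["finger_gap"])
c=calibration("wrist");im=read_camera("wrist"); cv2.imwrite("pics/w7.png",im[:,:,::-1])
```

```text
[ 0.50219738 -0.01052475  0.06314831] [0.03709452 0.29518332 4.64960838] 0.01820570394511868
```

View pics/w7.png

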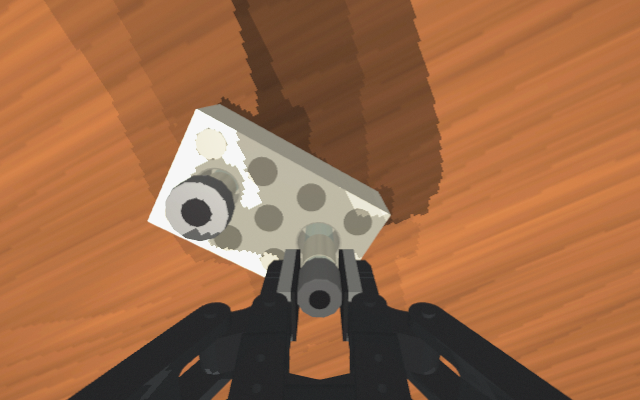

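The tube's cap is gripped (gap 18.2 mm, cap top at (320,299)). Lifting.

Request:
jog_arm(
  plan=[
    [0,0,0.003,0,0,0],
    [0,0,0.007,0,0,0],
    [0,0,0.012,0,0,0],
    [0,0,0.015,0,0,0],
    [0,0,0.018,0,0,0],
    [0,0,0.018,0,0,0],
    [0,0,0.017,0,0,0],
    [0,0,0.012,0,0,0],
    [0,0,0.008,0,0,0],
    [0,0,0,0,0,0],
  ],
)

```text
clock: 17.75
tcp_pos: [0.5025, -0.0105, 0.174]
orientation: [0.001, 0.226, 0.974, 0.0]
wrist_force: [0.4, 0.4, -0.5]
finger_gap: 0.0182
```

Run:
```python
from h import *
s=get_state();print(s["tcp_pos"],s["wrist_force"],s["finger_gap"])
c=calibration("wrist");im=read_camera("wrist"); cv2.imwrite("pics/w8.png",im[:,:,::-1])
im=read_camera("scene"); crop(im,210,360,60,210,5,"pics/s8.png")
```

```text
[ 0.50254435 -0.01054535  0.17404915] [ 0.37801815  0.44081001 -0.46439083] 0.018168384752854847
```

View pics/w8.png

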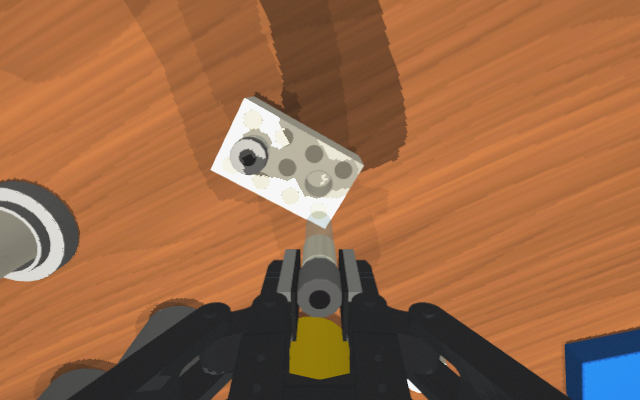

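View pics/s8.png

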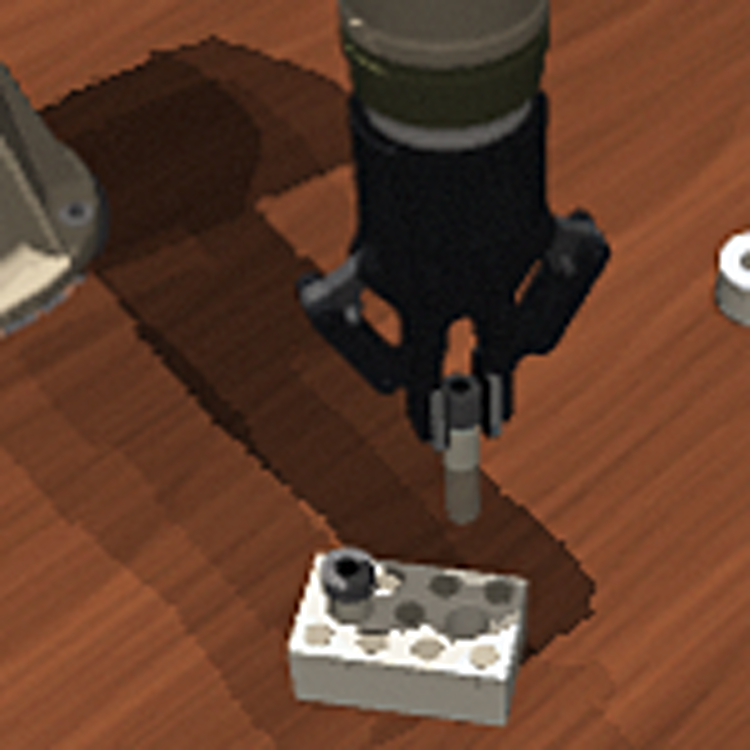

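The tube hangs straight in both views: cap top at (320,299), lower end at about (319,220) in the wrist view. I'll compute its offset from the TCP.

Run:
```python
from h import *
s=get_state(); c=calibration("wrist"); t=s["tcp_pos"]
im=cv2.imread("pics/w8.png")[:,:,::-1]; crop(im,280,360,190,330,5,"pics/c8.png")
J=np.array([.441,.897]);P=np.array([.897,-.441])
zb=t[2]-.053
for n,uv,z in [("cap",[319.5,299],zb+.08),("bot",[319,220],zb)]:
    q=plane("wrist",[uv],z,c)[0]; d=q[:2]-t[:2]; print(n,q,"jaw",d@J,"perp",d@P)
```

```text
cap [ 0.50150085 -0.01018128  0.19947347] jaw 0.00011455926193997566 perp -0.0001910287807329566
bot [ 0.50035562 -0.00984035  0.11947347] jaw -8.46786827275105e-05 perp -0.001368647449735569
```

View pics/c8.png

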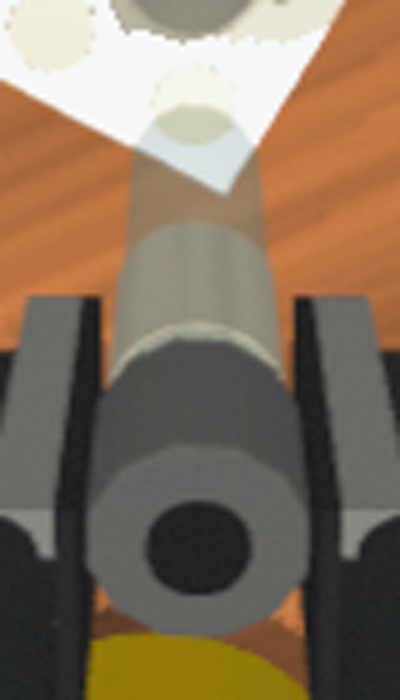

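Request:
jog_arm(
  plan=[
    [-0.004,-0.015,0,0,0,0],
    [-0.008,-0.03,0,0,0,0],
    [-0.0085,-0.031,0,0,0,0],
    [-0.0085,-0.031,0,0,0,0],
    [-0.0085,-0.031,0,0,0,0],
    [-0.0085,-0.031,0,0,0,0],
    [-0.0085,-0.031,0,0,0,0],
    [-0.0085,-0.031,0,0,0,0],
    [-0.008,-0.03,0,0,0,0],
    [-0.0078,-0.0312,0,0,0,0],
  ],
)

```text
clock: 18.85
tcp_pos: [0.422, -0.3033, 0.1717]
orientation: [-0.001, 0.226, 0.974, 0.001]
wrist_force: [1.1, -0.7, -0.3]
finger_gap: 0.0181
```

Request:
jog_arm(
  plan=[
    [0,0,-0.005,0,0,0],
    [0,0,-0.008,0,0,0],
    [0,0,-0.008,0,0,0],
    [0,0,-0.008,0,0,0],
    [0,0,-0.007,0,0,0],
    [0,0,-0.004,0,0,0],
    [0,0,0,0,0,0],
    [0,0,0,0,0,0],
    [0,0,0,0,0,0],
    [0,0,0,0,0,0],
  ],
)

```text
clock: 19.85
tcp_pos: [0.4233, -0.3029, 0.1332]
orientation: [0.0, 0.226, 0.974, -0.0]
wrist_force: [0.1, 0.3, -0.8]
finger_gap: 0.018
```

Run:
```python
from h import *
s=get_state();print(s["tcp_pos"],s["wrist_force"],s["finger_gap"])
c=calibration("wrist");im=read_camera("wrist"); crop(im,260,380,170,320,5,"pics/w9.png");np.savez("w9.npz",**c)
im=read_camera("scene"); crop(im,130,260,130,270,5,"pics/s9.png")
```

```text
[ 0.42327673 -0.30285189  0.13323852] [ 0.13588539  0.31155634 -0.80386205] 0.017959893727627248
```

View pics/w9.png

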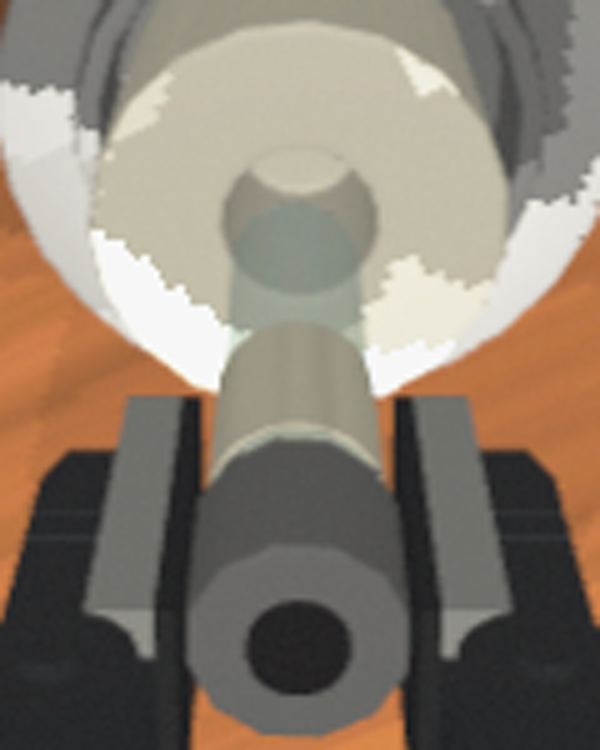

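View pics/s9.png

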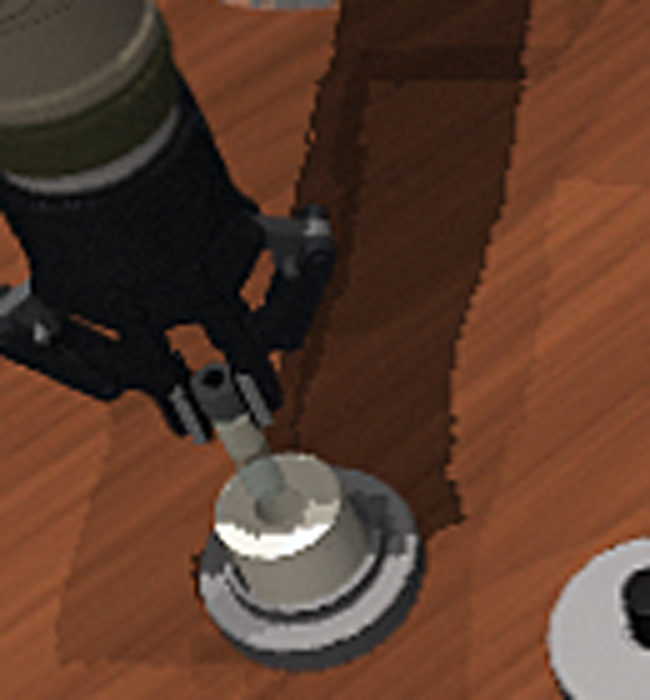

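Run:
```python
from h import *
c=dict(np.load("w9.npz")); J=np.array([.441,.897]);P=np.array([.897,-.441])
h=plane("wrist",[[320,213.8]],.068,c)[0,:2]; 
for zb in (.0795,.0805):
  b=plane("wrist",[[319.2,219.2]],zb,c)[0,:2]; d=h-b; print(h,b,"need jaw",d@J,"perp",d@P)
print(proj("wrist",[list(h)+[.08]],c))
```

```text
[ 0.42297395 -0.30205469] [ 0.42192927 -0.30213414] need jaw 0.0005319676988203702 perp 0.0009020357467275192
[ 0.42297395 -0.30205469] [ 0.42155897 -0.30195261] need jaw 0.0005324420621088824 perp 0.0013142527366336724
[[320.05146741 220.8423873 ]]
```

The hole is at (320,214) and the tube's bottom at (319,219), so they're within about 1 mm. I'll shift x by +1 mm and insert.

Request:
jog_arm(
  plan=[
    [0.001,0,0,0,0,0],
    [0,0,0,0,0,0],
    [0,0,-0.003,0,0,0],
    [0,0,-0.003,0,0,0],
    [0,0,-0.003,0,0,0],
    [0,0,-0.003,0,0,0],
    [0,0,-0.003,0,0,0],
    [0,0,-0.003,0,0,0],
    [0,0,-0.002,0,0,0],
    [0,0,0,0,0,0],
  ],
)

```text
clock: 20.95
tcp_pos: [0.4239, -0.3025, 0.1124]
orientation: [-0.0, 0.226, 0.974, 0.0]
wrist_force: [-1.6, -1.2, -0.7]
finger_gap: 0.0183
```

Run:
```python
from h import *
s=get_state();print(s["tcp_pos"],s["wrist_force"],s["finger_gap"],s["ft_torque"])
c=calibration("wrist");im=read_camera("wrist"); crop(im,260,380,170,320,5,"pics/w10.png")
```

```text
[ 0.42387897 -0.30246415  0.11244316] [-1.55615201 -1.23918158 -0.73247397] 0.018336321954186444 [ 0.01958481 -0.018971    0.01820613]
```

View pics/w10.png

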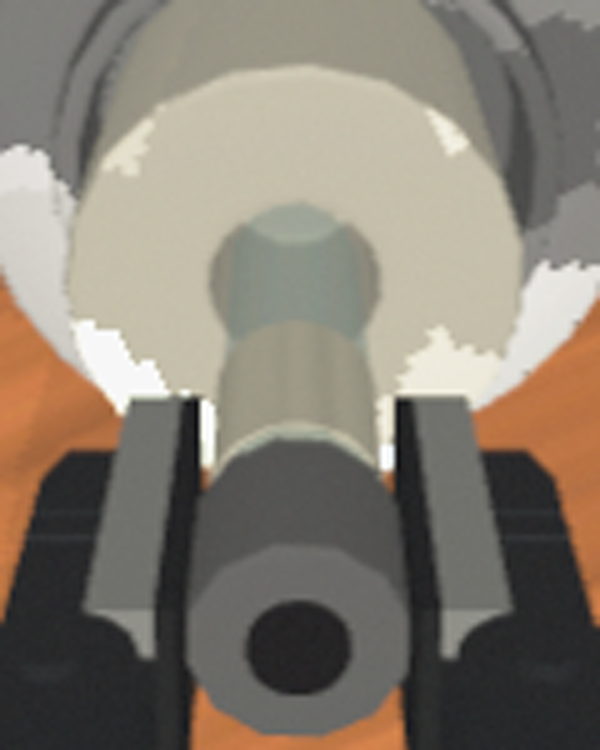

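The tube is inside the hole and nothing is touching. I'll continue down.

Request:
jog_arm(
  plan=[
    [0,0,-0.003,0,0,0],
    [0,0,-0.004,0,0,0],
    [0,0,-0.004,0,0,0],
    [0,0,-0.004,0,0,0],
    [0,0,-0.004,0,0,0],
    [0,0,-0.004,0,0,0],
    [0,0,-0.003,0,0,0],
    [0,0,-0.001,0,0,0],
    [0,0,0,0,0,0],
    [0,0,0,0,0,0],
  ],
)

```text
clock: 22.0
tcp_pos: [0.4241, -0.3027, 0.086]
orientation: [0.0, 0.226, 0.974, -0.0]
wrist_force: [0.6, -0.2, 0.2]
finger_gap: 0.0179
```

Request:
jog_arm(
  plan=[
    [0,0,-0.0005,0,0,0],
    [0,0,-0.0005,0,0,0],
    [0,0,-0.0005,0,0,0],
    [0,0,-0.0005,0,0,0],
    [0,0,0,0,0,0],
    [0,0,0,0,0,0],
    [0,0,0,0,0,0],
    [0,0,0,0,0,0],
    [0,0,0,0,0,0],
    [0,0,0,0,0,0],
  ],
)

```text
clock: 23.0
tcp_pos: [0.424, -0.3026, 0.0838]
orientation: [0.0, 0.226, 0.974, 0.0]
wrist_force: [0.5, 0.3, 0.4]
finger_gap: 0.0179
```

Request:
jog_arm(
  plan=[
    [0,0,-0.0005,0,0,0],
    [0,0,-0.0005,0,0,0],
    [0,0,-0.0005,0,0,0],
    [0,0,0,0,0,0],
    [0,0,0,0,0,0],
    [0,0,0,0,0,0],
    [0,0,0,0,0,0],
    [0,0,0,0,0,0],
    [0,0,0,0,0,0],
    [0,0,0,0,0,0],
  ],
)

```text
clock: 24.0
tcp_pos: [0.4245, -0.303, 0.0832]
orientation: [0.001, 0.226, 0.974, -0.0]
wrist_force: [-1.3, 0.6, 4.9]
finger_gap: 0.0177
```

Contact at the expected height (4.9 N). I'll release and rise straight up.

Request:
jog_arm(
  plan=[
    [0,0,0,0,0,0],
    [0,0,0,0,0,0],
    [0,0,0,0,0,0],
    [0,0,0,0,0,0],
    [0,0,0,0,0,0],
    [0,0,0,0,0,0],
    [0,0,0,0,0,0],
    [0,0,0,0,0,0],
    [0,0,0,0,0,0],
    [0,0,0,0,0,0],
  ],
  hand=0.5,
)

```text
clock: 25.0
tcp_pos: [0.424, -0.3026, 0.0823]
orientation: [0.0, 0.226, 0.974, 0.0]
wrist_force: [0.3, 0.2, 0.7]
finger_gap: 0.0427
```

Request:
jog_arm(
  plan=[
    [0,0,0.003,0,0,0],
    [0,0,0.006,0,0,0],
    [0,0,0.01,0,0,0],
    [0,0,0.015,0,0,0],
    [0,0,0.02,0,0,0],
    [0,0,0.02,0,0,0],
    [0,0,0.015,0,0,0],
    [0,0,0.008,0,0,0],
    [0,0,0.003,0,0,0],
    [0,0,0,0,0,0],
  ],
)

```text
clock: 26.0
tcp_pos: [0.4241, -0.3027, 0.1826]
orientation: [0.0, 0.226, 0.974, -0.0]
wrist_force: [0.8, 0.2, -0.9]
finger_gap: 0.043
```

Run:
```python
from h import *
s=get_state();print(s["tcp_pos"],s["wrist_force"],s["finger_gap"])
c=calibration("wrist");im=read_camera("wrist"); crop(im,220,420,110,260,4,"pics/w11.png");np.savez("w11.npz",**c)
```

```text
[ 0.42413218 -0.30268826  0.18259971] [ 0.75479447  0.16540847 -0.87553327] 0.04297692183753293
```

View pics/w11.png

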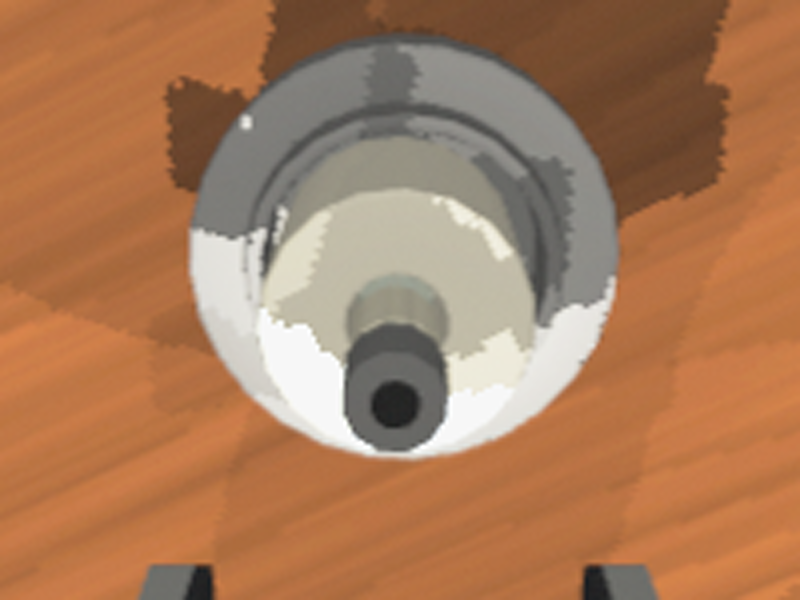

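The tube stands upright in the base, cap top at (319,211). Next is the collar.

Request:
jog_arm(
  plan=[
    [0,0.015,0,0,0,0],
    [0,0.032,0,0,0,0],
    [0,0.032,0,0,0,0],
    [0,0.032,0,0,0,0],
    [0,0.032,0,0,0,0],
    [0,0.032,0,0,0,0],
    [0,0.032,0,0,0,0],
    [0,0.032,0,0,0,0],
    [0,0.032,0,0,0,0],
    [0,0.032,0,0,0,0],
  ],
  hand=1,
)

```text
clock: 27.05
tcp_pos: [0.4226, 0.0025, 0.1816]
orientation: [-0.001, 0.226, 0.974, 0.0]
wrist_force: [0.8, 0.2, 0.4]
finger_gap: 0.0853
```

Request:
jog_arm(
  plan=[
    [0,0.032,0,0,0,0],
    [0,0.032,0,0,0,0],
    [0,0.032,0,0,0,0],
    [0,0.032,0,0,0,0],
    [0,0.032,0,0,0,0],
    [0,0.032,0,0,0,0],
    [0,0.032,0,0,0,0],
    [0,0.032,0,0,0,0],
    [0,0.032,0,0,0,0],
    [0,0.03,0,0,0,0],
  ],
)

```text
clock: 28.05
tcp_pos: [0.4223, 0.3199, 0.1815]
orientation: [-0.001, 0.226, 0.974, -0.0]
wrist_force: [0.6, -0.6, -0.3]
finger_gap: 0.0853
```

Request:
jog_arm(
  plan=[
    [0,0,-0.015,0,0,0],
    [0,0,-0.025,0,0,0],
    [0,0,-0.025,0,0,0],
    [0,0,-0.025,0,0,0],
    [0,0,-0.025,0,0,0],
    [0,0,-0.015,0,0,0],
    [0,0,-0.002,0,0,0],
    [0,0,0,0,0,0],
    [0,0,0,0,0,0],
    [0,0,0,0,0,0],
  ],
)

```text
clock: 29.05
tcp_pos: [0.4247, 0.3189, 0.0514]
orientation: [0.001, 0.226, 0.974, 0.001]
wrist_force: [0.9, 0.8, 0.0]
finger_gap: 0.0856
```

Run:
```python
from h import *
s=get_state();print(s["tcp_pos"],s["wrist_force"],s["finger_gap"])
c=calibration("wrist");im=read_camera("wrist"); cv2.imwrite("pics/w12.png",im[:,:,::-1]);np.savez("w12.npz",**c)
print(proj("wrist",[[.425,.3184,.03]],c))
```

```text
[0.42465525 0.31887071 0.0514022 ] [0.85725097 0.83768726 0.01169966] 0.0856229106798049
[[318.55902938 245.69374934]]
```

View pics/w12.png

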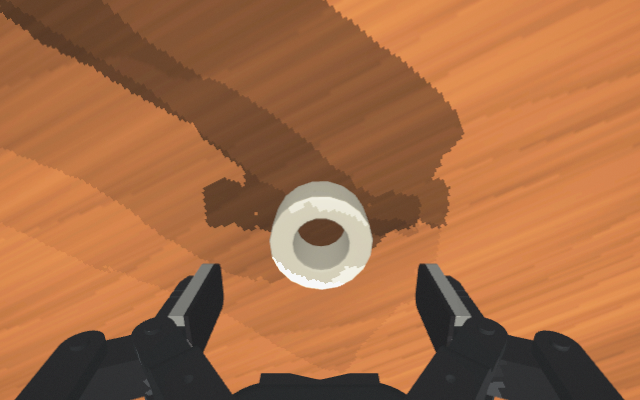

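The collar's ring centre is at (321,244), centred between the fingers at 222 and 418. I'll descend and grip it.

Request:
jog_arm(
  plan=[
    [0.0005,0.001,-0.005,0,0,0],
    [0,0,-0.008,0,0,0],
    [0,0,-0.008,0,0,0],
    [0,0,-0.008,0,0,0],
    [0,0,-0.008,0,0,0],
    [0,0,-0.006,0,0,0],
    [0,0,-0.004,0,0,0],
    [0,0,-0.001,0,0,0],
    [0,0,0,0,0,0],
    [0,0,0,0,0,0],
  ],
)

```text
clock: 30.1
tcp_pos: [0.4248, 0.3195, 0.0026]
orientation: [0.0, 0.226, 0.974, 0.0]
wrist_force: [0.6, -0.2, -0.8]
finger_gap: 0.0851
```

Request:
jog_arm(
  plan=[
    [0,0,0,0,0,0],
    [0,0,0,0,0,0],
    [0,0,0,0,0,0],
    [0,0,0,0,0,0],
    [0,0,0,0,0,0],
    [0,0,0,0,0,0],
    [0,0,0,0,0,0],
    [0,0,0,0,0,0],
    [0,0,0,0,0,0],
    [0,0,0,0,0,0],
  ],
  hand=0,
  force=30,
)

```text
clock: 31.1
tcp_pos: [0.4248, 0.3195, 0.003]
orientation: [0.0, 0.226, 0.974, 0.0]
wrist_force: [-0.7, -0.3, 5.2]
finger_gap: 0.0558
```

Request:
jog_arm(
  plan=[
    [0,0,0.005,0,0,0],
    [0,0,0.01,0,0,0],
    [0,0,0.015,0,0,0],
    [0,0,0.025,0,0,0],
    [0,0,0.025,0,0,0],
    [0,0,0.025,0,0,0],
    [0,0,0.02,0,0,0],
    [0,0,0.015,0,0,0],
    [0,0,0.01,0,0,0],
    [0,0,0,0,0,0],
  ],
)

```text
clock: 32.1
tcp_pos: [0.4254, 0.3199, 0.1541]
orientation: [0.001, 0.226, 0.974, 0.001]
wrist_force: [0.0, 0.1, 0.3]
finger_gap: 0.0557
```

Run:
```python
from h import *
s=get_state();print(s["tcp_pos"],s["wrist_force"],s["finger_gap"])
c=calibration("wrist");im=read_camera("wrist"); crop(im,220,420,200,400,4,"pics/w13.png");np.savez("w13.npz",**c)
im=read_camera("scene"); crop(im,300,430,20,140,5,"pics/s13.png")
```

```text
[0.42540947 0.31988397 0.1540883 ] [0.00366467 0.06380153 0.28663113] 0.05574205999153642
```

View pics/w13.png

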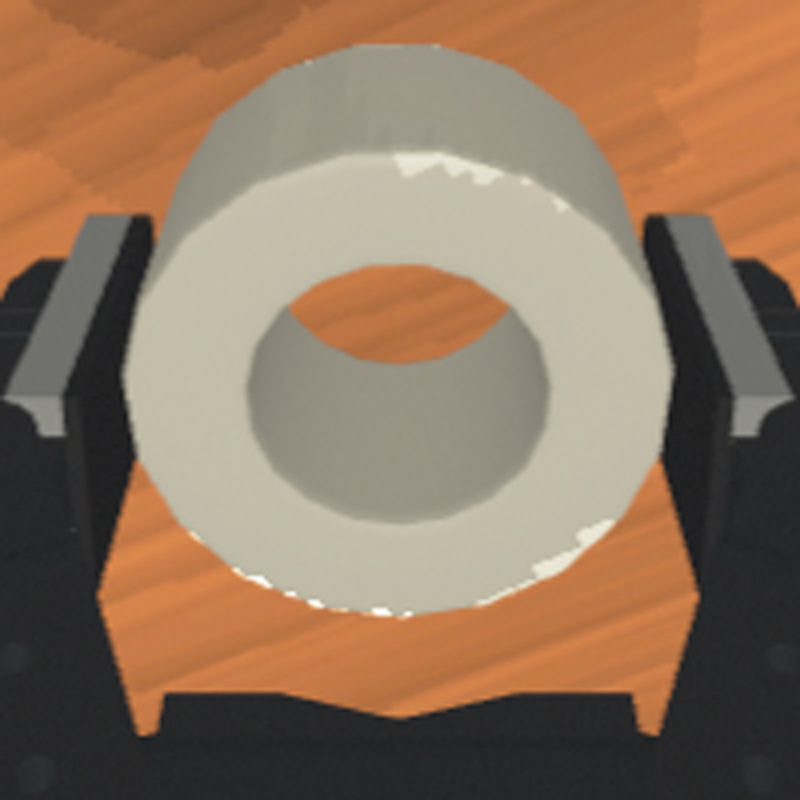

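View pics/s13.png

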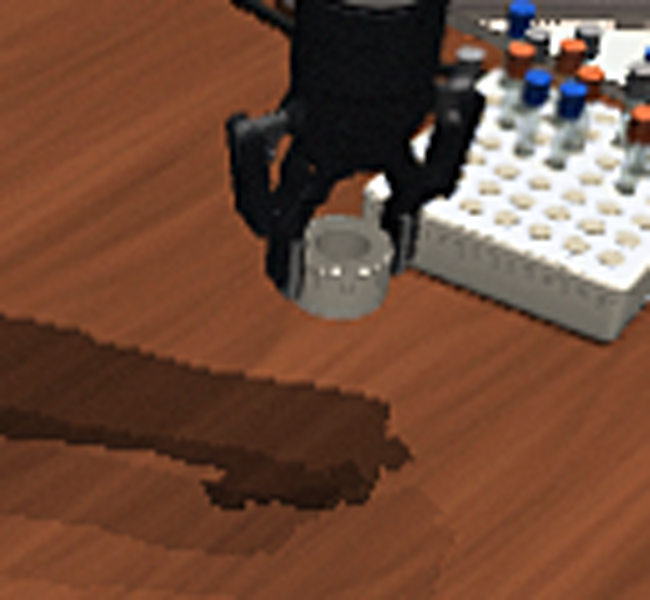

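The collar is held level, hole centre at (320,298). I'll work out the target over the tube.

Run:
```python
from h import *
J=np.array([.441,.897]);P=np.array([.897,-.441])
c=dict(np.load("w13.npz"));t=np.array([.4254,.3199])
q=plane("wrist",[[320,298.3]],.181,c)[0]; d=q[:2]-t;print("collar",d@J,d@P)
c=dict(np.load("w11.npz"))
print("tube cap",plane("wrist",[[318.75,211]],.11,c),"base hole approx", plane("wrist",[[319,191.5]],.068,c))
```

```text
collar 0.00025336655815016025 -0.0004639285733605137
tube cap [[ 0.42420073 -0.30300193  0.11      ]] base hole approx [[ 0.42382599 -0.30262885  0.068     ]]
```

Request:
jog_arm(
  plan=[
    [0,-0.015,0,0,0,0],
    [0,-0.032,0,0,0,0],
    [0,-0.032,0,0,0,0],
    [0,-0.032,0,0,0,0],
    [0,-0.032,0,0,0,0],
    [0,-0.032,0,0,0,0],
    [0,-0.032,0,0,0,0],
    [0,-0.032,0,0,0,0],
    [0,-0.032,0,0,0,0],
    [0,-0.032,0,0,0,0],
  ],
)

```text
clock: 33.2
tcp_pos: [0.4231, 0.0146, 0.1514]
orientation: [-0.001, 0.227, 0.974, -0.0]
wrist_force: [-0.3, -0.0, 0.2]
finger_gap: 0.0559
```

Request:
jog_arm(
  plan=[
    [0,-0.032,0,0,0,0],
    [0,-0.032,0,0,0,0],
    [0,-0.032,0,0,0,0],
    [0,-0.032,0,0,0,0],
    [0,-0.032,0,0,0,0],
    [0,-0.032,0,0,0,0],
    [0,-0.032,0,0,0,0],
    [0,-0.032,0,0,0,0],
    [0,-0.032,0,0,0,0],
    [-0.001,-0.032,0,0,0,0],
  ],
)

```text
clock: 34.2
tcp_pos: [0.422, -0.3048, 0.1512]
orientation: [-0.001, 0.227, 0.974, 0.001]
wrist_force: [-0.1, -0.0, -0.4]
finger_gap: 0.0556
```

Request:
jog_arm(
  plan=[
    [0,0,-0.005,0,0,0],
    [0,0,-0.01,0,0,0],
    [0,0,-0.01,0,0,0],
    [0,0,-0.006,0,0,0],
    [0,0,0,0,0,0],
    [0,0,0,0,0,0],
    [0,0,0,0,0,0],
    [0,0,0,0,0,0],
    [0,0,0,0,0,0],
    [0,0,0,0,0,0],
  ],
)

```text
clock: 35.2
tcp_pos: [0.4237, -0.3037, 0.1216]
orientation: [0.0, 0.226, 0.974, -0.0]
wrist_force: [0.8, 0.1, -1.2]
finger_gap: 0.0557
```

Run:
```python
from h import *
s=get_state();print(s["tcp_pos"],s["wrist_force"],s["finger_gap"])
c=calibration("wrist");im=read_camera("wrist"); crop(im,220,420,140,400,3,"pics/w14.png");np.savez("w14.npz",**c)
im=read_camera("scene"); crop(im,130,260,130,270,5,"pics/s14.png")
```

```text
[ 0.42370311 -0.30371374  0.12156903] [ 0.81403629  0.0679942  -1.19525621] 0.05565662472176853
```

View pics/w14.png

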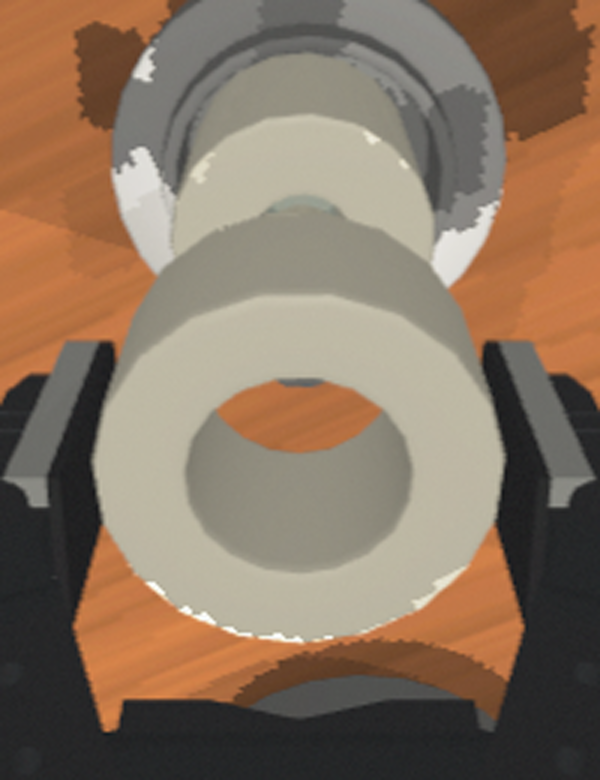

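View pics/s14.png

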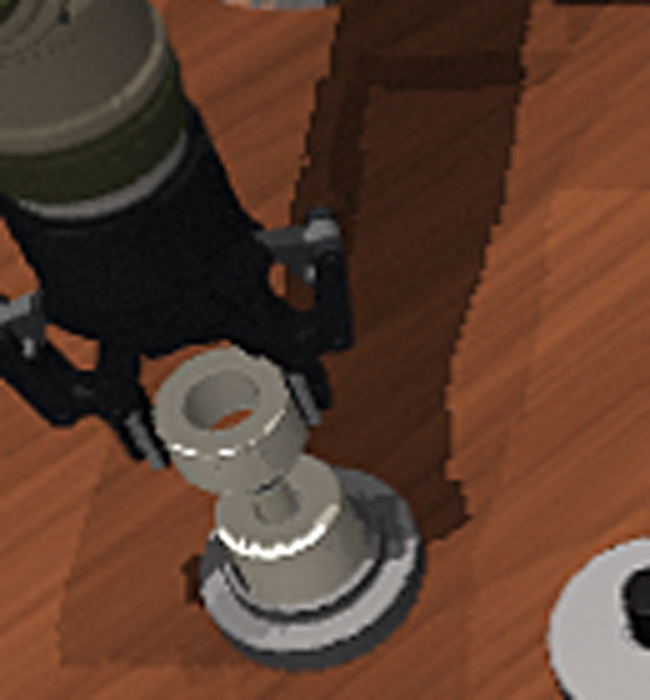

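The collar is aligned over the tube: its hole's column (319.5) matches the tube's and the base's. A small shift, then lower.

Request:
jog_arm(
  plan=[
    [0.0006,0.0006,0,0,0,0],
    [0,0,-0.003,0,0,0],
    [0,0,-0.003,0,0,0],
    [0,0,-0.003,0,0,0],
    [0,0,-0.003,0,0,0],
    [0,0,-0.003,0,0,0],
    [0,0,-0.003,0,0,0],
    [0,0,-0.002,0,0,0],
    [0,0,0,0,0,0],
    [0,0,0,0,0,0],
  ],
)

```text
clock: 36.3
tcp_pos: [0.4242, -0.303, 0.1013]
orientation: [0.0, 0.226, 0.974, 0.0]
wrist_force: [0.1, -0.5, 0.8]
finger_gap: 0.0555
```

Run:
```python
from h import *
s=get_state();print(s["tcp_pos"],s["wrist_force"],s["finger_gap"])
c=calibration("wrist");im=read_camera("wrist"); crop(im,220,420,140,400,3,"pics/w15.png")
```

```text
[ 0.42416526 -0.30304538  0.10132013] [ 0.08415794 -0.50186254  0.76877098] 0.05553357693135669
```

View pics/w15.png

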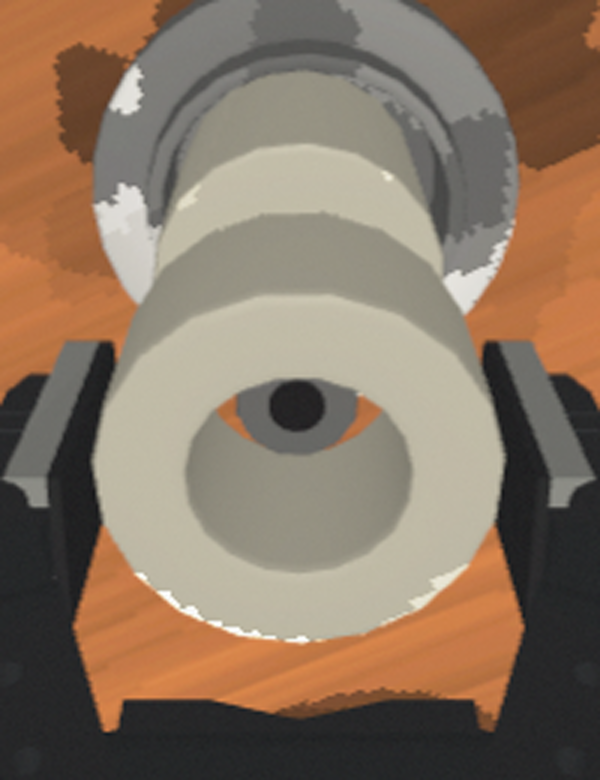

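The tube cap shows centred in the collar's hole (column 319). Continuing down.

Request:
jog_arm(
  plan=[
    [0,0,-0.003,0,0,0],
    [0,0,-0.004,0,0,0],
    [0,0,-0.004,0,0,0],
    [0,0,-0.004,0,0,0],
    [0,0,-0.004,0,0,0],
    [0,0,-0.004,0,0,0],
    [0,0,-0.003,0,0,0],
    [0,0,-0.002,0,0,0],
    [0,0,0,0,0,0],
    [0,0,0,0,0,0],
  ],
)

```text
clock: 37.35
tcp_pos: [0.4242, -0.3031, 0.0734]
orientation: [0.0, 0.226, 0.974, 0.0]
wrist_force: [0.2, 0.3, 0.2]
finger_gap: 0.0558
```

Request:
jog_arm(
  plan=[
    [0,0,-0.0005,0,0,0],
    [0,0,-0.0005,0,0,0],
    [0,0,-0.0005,0,0,0],
    [0,0,0,0,0,0],
    [0,0,0,0,0,0],
    [0,0,0,0,0,0],
    [0,0,0,0,0,0],
    [0,0,0,0,0,0],
    [0,0,0,0,0,0],
    [0,0,0,0,0,0],
  ],
)

```text
clock: 38.35
tcp_pos: [0.4242, -0.303, 0.0718]
orientation: [0.0, 0.226, 0.974, 0.0]
wrist_force: [-0.3, 0.1, -0.4]
finger_gap: 0.0555
```

Request:
jog_arm(
  plan=[
    [0,0,-0.0005,0,0,0],
    [0,0,-0.0005,0,0,0],
    [0,0,-0.0002,0,0,0],
    [0,0,0,0,0,0],
    [0,0,0,0,0,0],
    [0,0,0,0,0,0],
    [0,0,0,0,0,0],
    [0,0,0,0,0,0],
    [0,0,0,0,0,0],
    [0,0,0,0,0,0],
  ],
)

```text
clock: 39.35
tcp_pos: [0.4243, -0.3031, 0.071]
orientation: [0.0, 0.226, 0.974, -0.0]
wrist_force: [-1.1, 1.1, 6.2]
finger_gap: 0.0559
```

Contact at the expected height (6.2 N). I'll release and rise. Clearance while rising is generous.

Request:
jog_arm(
  plan=[
    [0,0,0,0,0,0],
    [0,0,0,0,0,0],
    [0,0,0,0,0,0],
    [0,0,0,0,0,0],
    [0,0,0,0,0,0],
    [0,0,0,0,0,0],
    [0,0,0,0,0,0],
    [0,0,0,0,0,0],
    [0,0,0,0,0,0],
    [0,0,0,0,0,0],
  ],
  hand=1,
)

```text
clock: 40.35
tcp_pos: [0.4241, -0.303, 0.0706]
orientation: [0.0, 0.226, 0.974, 0.0]
wrist_force: [-0.9, 0.4, 0.8]
finger_gap: 0.0855
```

Request:
jog_arm(
  plan=[
    [0,0,0.005,0,0,0],
    [0,0,0.01,0,0,0],
    [0,0,0.015,0,0,0],
    [0,0,0.02,0,0,0],
    [0,0,0.025,0,0,0],
    [0,0,0.025,0,0,0],
    [0,0,0.02,0,0,0],
    [0,0,0.01,0,0,0],
    [0,0,0.005,0,0,0],
    [0,0,0,0,0,0],
  ],
)

```text
clock: 41.35
tcp_pos: [0.4243, -0.3032, 0.206]
orientation: [0.0, 0.226, 0.974, -0.0]
wrist_force: [-0.4, -0.6, 0.3]
finger_gap: 0.0852
```

Run:
```python
from h import *
s=get_state();print(s["tcp_pos"],s["wrist_force"],s["finger_gap"])
c=calibration("wrist");im=read_camera("wrist"); crop(im,220,420,110,260,4,"pics/w16.png");np.savez("w16.npz",**c)
```

```text
[ 0.4242661  -0.30315075  0.20600523] [-0.42833448 -0.58429249  0.34785931] 0.08523126190039033
```

View pics/w16.png

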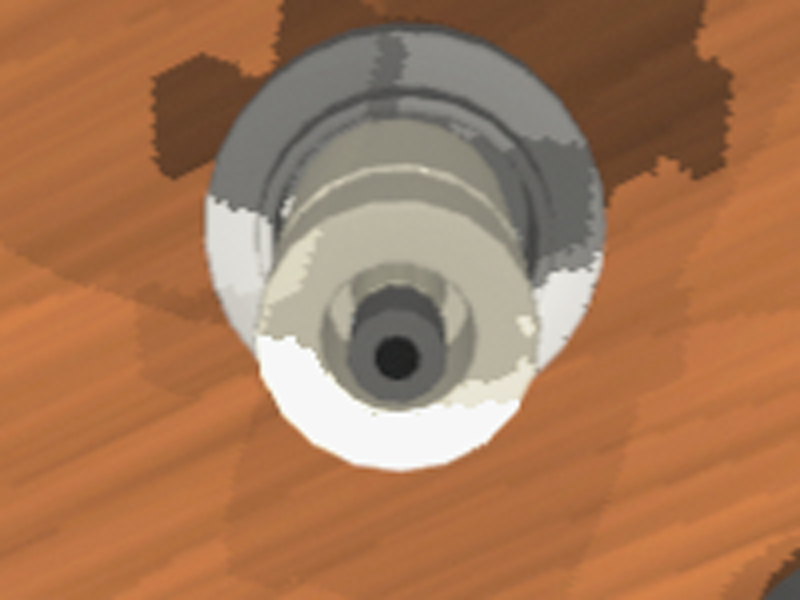

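The collar sits flat on the base with the tube through it, cap at about (319,199). Before fetching the cover I'll fit the pot's flange in this wrist view.

Run:
```python
from h import *
from scipy.optimize import least_squares
c=dict(np.load("w16.npz"))
im=cv2.imread("pics/w16.png"); hsv=cv2.cvtColor(im,cv2.COLOR_BGR2HSV)
g=hsv[:,:,1]<75
pts=[]
for y in range(230,330,6):
    xs=np.where(g[y,100:720])[0]+100
    l,b=blobs(g[y:y+1,:],30)
    lo,hi=xs.min(),xs.max()
    pts+= [(lo,y),(hi,y)]
    if y%24==14 or y==230: print(y,lo,hi)
pts=np.array(pts)/4+[219.9+.0,109.9]
P=plane("wrist",pts,.022,c)[:,:2]
f=lambda q:np.linalg.norm(P-q,axis=1)-.05
r=least_squares(f,[.424,-.302],loss="soft_l1",f_scale=.0005);print(r.x,np.abs(r.fun).max(), np.round(r.fun*1000,1))
J=np.array([.441,.897]);Pp=np.array([.897,-.441])
print("pot jaw/perp",r.x@J,r.x@Pp, "topcam",np.array([.4238,-.3018])@J,np.array([.4238,-.3018])@Pp,"tcp",np.array([.4242,-.3031])@J,np.array([.4242,-.3031])@Pp)
```

```text
230 205 604
254 207 602
278 212 597
302 220 589
326 232 576
[ 0.4220693  -0.29992123] 0.0009891130002174786 [-0.7 -0.7 -0.6 -0.6 -0.5 -0.9 -0.3 -1.  -0.5 -0.5 -0.5 -0.2 -0.4 -0.1
 -0.2 -0.2 -0.3 -0.2 -0.  -0.2  0.  -0.2 -0.1 -0.1  0.   0.1  0.   0.1
  0.3  0.4  0.2  0.3  0.3  0.2]
pot jaw/perp -0.08289678435705908 0.5108614231223119 topcam -0.08381880000000001 0.5132424 tcp -0.08480849999999997 0.5141745000000001
```

Request:
jog_arm(
  plan=[
    [0.009,0.003,0,0,0,0],
    [0.02,0.0072,0,0,0,0],
    [0.02,0.0072,0,0,0,0],
    [0.02,0.0072,0,0,0,0],
    [0.02,0.0072,0,0,0,0],
    [0.02,0.0072,0,0,0,0],
    [0.02,0.0072,0,0,0,0],
    [0.02,0.0072,0,0,0,0],
    [0.02,0.0072,0,0,0,0],
    [0.0154,0.006,0,0,0,0],
  ],
  hand=0.5,
)

```text
clock: 42.4
tcp_pos: [0.6097, -0.2352, 0.2039]
orientation: [-0.001, 0.226, 0.974, 0.0]
wrist_force: [-0.0, -0.5, 0.1]
finger_gap: 0.0424
```

Request:
jog_arm(
  plan=[
    [0,0,-0.01,0,0,0],
    [0,0,-0.015,0,0,0],
    [0,0,-0.015,0,0,0],
    [0,0,-0.01,0,0,0],
    [0,0,-0.005,0,0,0],
    [0,0,0,0,0,0],
    [0,0,0,0,0,0],
    [0,0,0,0,0,0],
    [0,0,0,0,0,0],
    [0,0,0,0,0,0],
  ],
)

```text
clock: 43.4
tcp_pos: [0.6088, -0.2366, 0.1512]
orientation: [0.0, 0.226, 0.974, -0.0]
wrist_force: [-0.4, -0.9, -0.1]
finger_gap: 0.0428
```

Run:
```python
from h import *
s=get_state();print(s["tcp_pos"],s["wrist_force"],s["finger_gap"])
c=calibration("wrist");im=read_camera("wrist"); cv2.imwrite("pics/w17.png",im[:,:,::-1]);np.savez("w17.npz",**c)
print(proj("wrist",[[.6087,-.2366,.13],[.6087,-.2366,.1]],c))
```

```text
[ 0.60879548 -0.23656964  0.1511981 ] [-0.42029389 -0.93931466 -0.06145444] 0.042801038274189726
[[319.00803818 244.85224578]
 [319.00137741 222.89680577]]
```

View pics/w17.png

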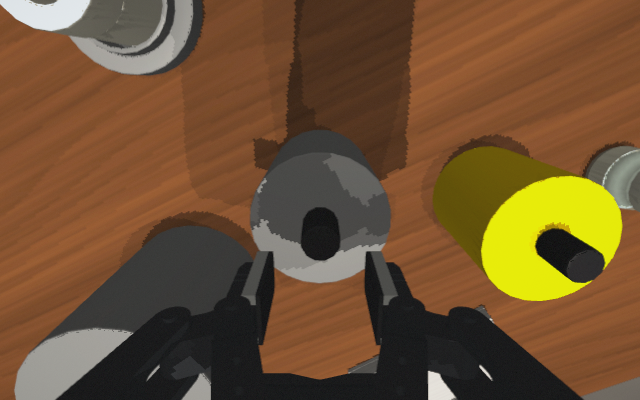

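The cover's knob top is at about (320,243), directly under the TCP as predicted. The large grey cover is nearby at lower left, so I'll check its clearance before descending.

Run:
```python
from h import *
def tri(a,b):
    o1,d1=ray("top",[a]);o2,d2=ray("scene",[b]);d1=d1[0];d2=d2[0]
    A=np.c_[d1,-d2];k=np.linalg.lstsq(A,o2-o1,rcond=None)[0];p=o1+k[0]*d1;q=o2+k[1]*d2;return (p+q)/2,np.linalg.norm(p-q)
print("knob",tri([470,144],[203,307]))
print("lidcentre",tri([465,148],[207,320]))
c=calibration("top")
for z in (.12,.15,.18): print(z,plane("top",[[437,149],[492,149],[464,121],[464,176]],z).round(3).tolist())
```

```text
knob (array([ 0.65133888, -0.3897463 ,  0.18124367]), np.float64(0.00362363037048243))
lidcentre (array([ 0.65254421, -0.39550998,  0.13463391]), np.float64(0.0027707533172424414))
0.12 [[0.655, -0.338, 0.12], [0.651, -0.463, 0.12], [0.718, -0.403, 0.12], [0.591, -0.396, 0.12]]
0.15 [[0.648, -0.33, 0.15], [0.645, -0.45, 0.15], [0.71, -0.393, 0.15], [0.586, -0.385, 0.15]]
0.18 [[0.642, -0.321, 0.18], [0.638, -0.438, 0.18], [0.702, -0.382, 0.18], [0.582, -0.375, 0.18]]
```

The large cover's edge is about 10 cm away, which is clear. Descend and grip the knob.

Request:
jog_arm(
  plan=[
    [0.0003,0.0007,-0.005,0,0,0],
    [0,0,-0.008,0,0,0],
    [0,0,-0.008,0,0,0],
    [0,0,-0.008,0,0,0],
    [0,0,-0.008,0,0,0],
    [0,0,-0.005,0,0,0],
    [0,0,-0.003,0,0,0],
    [0,0,0,0,0,0],
    [0,0,0,0,0,0],
    [0,0,0,0,0,0],
  ],
)

```text
clock: 44.45
tcp_pos: [0.6091, -0.2359, 0.1061]
orientation: [0.0, 0.226, 0.974, -0.0]
wrist_force: [0.5, 0.6, -0.2]
finger_gap: 0.0424
```

Request:
jog_arm(
  plan=[
    [0,0,0,0,0,0],
    [0,0,0,0,0,0],
    [0,0,0,0,0,0],
    [0,0,0,0,0,0],
    [0,0,0,0,0,0],
    [0,0,0,0,0,0],
    [0,0,0,0,0,0],
    [0,0,0,0,0,0],
    [0,0,0,0,0,0],
    [0,0,0,0,0,0],
  ],
  hand=0,
  force=50,
)

```text
clock: 45.45
tcp_pos: [0.6091, -0.2361, 0.1062]
orientation: [0.001, 0.226, 0.974, -0.0]
wrist_force: [-1.7, -1.5, 4.2]
finger_gap: 0.0205
```

Request:
jog_arm(
  plan=[
    [0,0,0.003,0,0,0],
    [0,0,0.007,0,0,0],
    [0,0,0.015,0,0,0],
    [0,0,0.02,0,0,0],
    [0,0,0.025,0,0,0],
    [0,0,0.025,0,0,0],
    [0,0,0.02,0,0,0],
    [0,0,0.015,0,0,0],
    [0,0,0.01,0,0,0],
    [0,0,0,0,0,0],
  ],
)

```text
clock: 46.45
tcp_pos: [0.6094, -0.2358, 0.2469]
orientation: [0.001, 0.226, 0.974, -0.0]
wrist_force: [0.9, -0.7, -1.7]
finger_gap: 0.0198
```

Run:
```python
from h import *
s=get_state();print(s["tcp_pos"],s["wrist_force"],s["finger_gap"])
c=calibration("wrist");im=read_camera("wrist"); cv2.imwrite("pics/w18.png",im[:,:,::-1]);np.savez("w18.npz",**c)
im=read_camera("scene"); crop(im,190,330,130,290,4,"pics/s18.png")
```

```text
[ 0.60936858 -0.23577637  0.24689279] [ 0.87321734 -0.74801426 -1.73819089] 0.019824812982355007
```

View pics/w18.png

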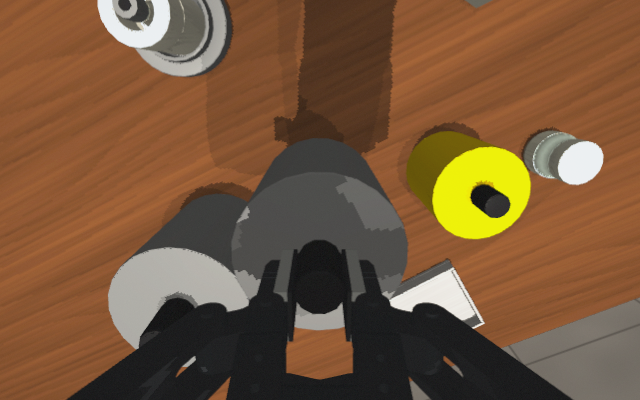

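View pics/s18.png

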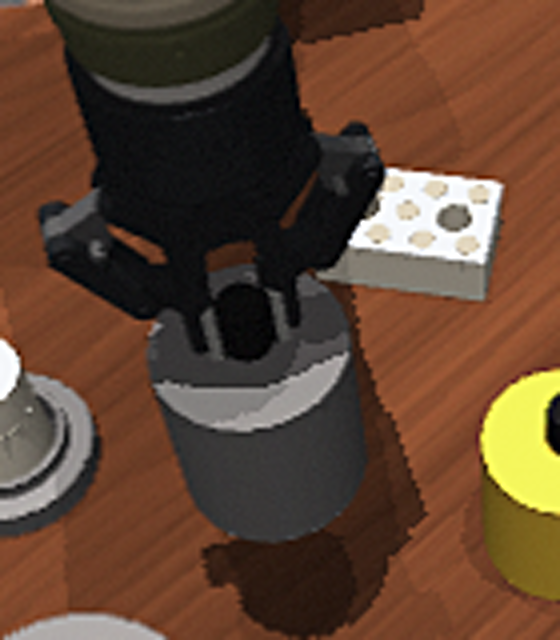

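The cover is held level, knob top at (320,290). Its underside is at 141 mm, above the tube's 110 mm top. Carrying it over the pot.

Request:
jog_arm(
  plan=[
    [-0.008,-0.003,0,0,0,0],
    [-0.018,-0.006,0,0,0,0],
    [-0.02,-0.007,0,0,0,0],
    [-0.022,-0.008,0,0,0,0],
    [-0.022,-0.008,0,0,0,0],
    [-0.022,-0.008,0,0,0,0],
    [-0.022,-0.008,0,0,0,0],
    [-0.022,-0.008,0,0,0,0],
    [-0.02,-0.006,0,0,0,0],
    [-0.01,-0.003,0,0,0,0],
  ],
)

```text
clock: 47.55
tcp_pos: [0.4205, -0.3006, 0.2449]
orientation: [-0.001, 0.227, 0.974, 0.0]
wrist_force: [0.8, -0.0, -1.3]
finger_gap: 0.0202
```

Request:
jog_arm(
  plan=[
    [0,0,0,0,0,0],
    [0,0,-0.003,0,0,0],
    [0,0,-0.005,0,0,0],
    [0,0,-0.004,0,0,0],
    [0,0,0,0,0,0],
    [0,0,0,0,0,0],
    [0,0,0,0,0,0],
    [0,0,0,0,0,0],
    [0,0,0,0,0,0],
    [0,0,0,0,0,0],
  ],
)

```text
clock: 48.55
tcp_pos: [0.4229, -0.3008, 0.2338]
orientation: [0.0, 0.226, 0.974, -0.0]
wrist_force: [0.0, 0.1, -2.1]
finger_gap: 0.0203
```

Run:
```python
from h import *
s=get_state();print(s["tcp_pos"],s["wrist_force"],s["finger_gap"])
c=calibration("wrist");im=read_camera("wrist"); cv2.imwrite("pics/w19.png",im[:,:,::-1]);np.savez("w19.npz",**c)
im=read_camera("scene"); crop(im,110,260,120,280,4,"pics/s19.png")
im=read_camera("top"); crop(im,350,480,180,300,5,"pics/t19.png")
```

```text
[ 0.42288989 -0.30081136  0.23378558] [ 0.03342782  0.14580424 -2.05193245] 0.02034409783917583
```

View pics/w19.png

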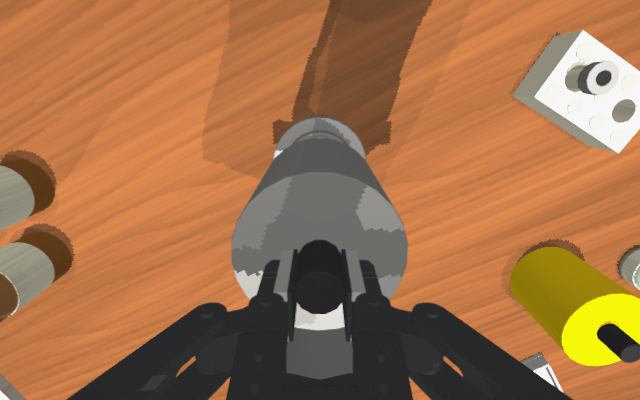

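View pics/s19.png

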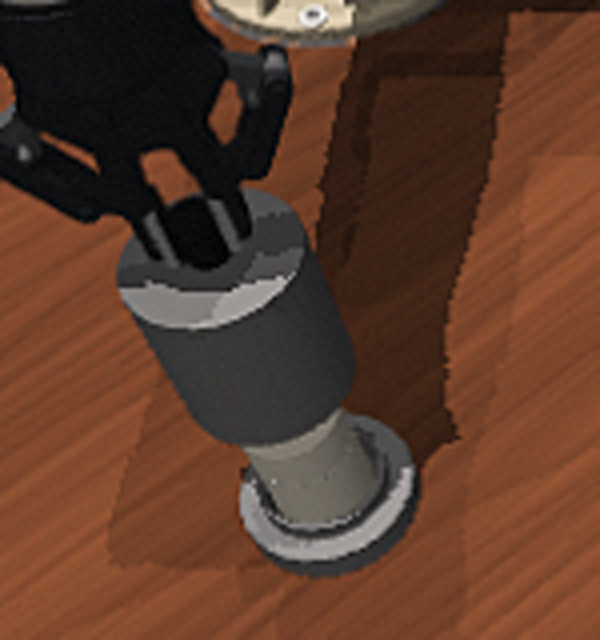

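View pics/t19.png

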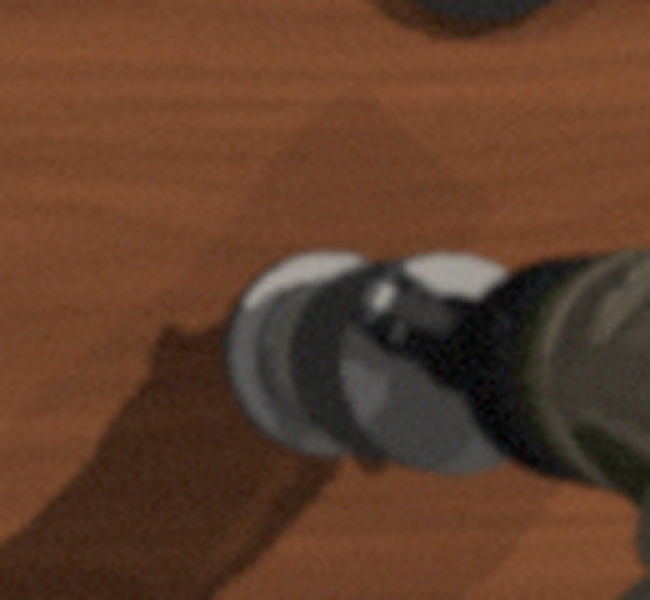

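In the wrist view the cover (columns 232–408) and the flange (274–366) both centre on column 320. Lowering to just above the rim.

Request:
jog_arm(
  plan=[
    [0,0,-0.003,0,0,0],
    [0,0,-0.005,0,0,0],
    [0,0,-0.005,0,0,0],
    [0,0,-0.005,0,0,0],
    [0,0,-0.005,0,0,0],
    [0,0,-0.005,0,0,0],
    [0,0,-0.005,0,0,0],
    [0,0,-0.005,0,0,0],
    [0,0,-0.002,0,0,0],
    [0,0,0,0,0,0],
  ],
)

```text
clock: 49.7
tcp_pos: [0.4227, -0.3006, 0.1932]
orientation: [-0.0, 0.226, 0.974, 0.0]
wrist_force: [0.0, 0.7, -1.3]
finger_gap: 0.0203
```

Request:
jog_arm(
  plan=[
    [0,0,-0.005,0,0,0],
    [0,0,-0.007,0,0,0],
    [0,0,-0.007,0,0,0],
    [0,0,-0.007,0,0,0],
    [0,0,-0.007,0,0,0],
    [0,0,-0.007,0,0,0],
    [0,0,-0.005,0,0,0],
    [0,0,-0.004,0,0,0],
    [0,0,0,0,0,0],
    [0,0,0,0,0,0],
  ],
)

```text
clock: 50.7
tcp_pos: [0.4229, -0.3008, 0.1447]
orientation: [0.0, 0.226, 0.974, 0.0]
wrist_force: [0.4, 0.3, -0.8]
finger_gap: 0.0204
```

Run:
```python
from h import *
s=get_state();print(s["tcp_pos"],s["wrist_force"],s["finger_gap"])
c=calibration("wrist");im=read_camera("wrist"); crop(im,200,440,90,340,3,"pics/w20.png");np.savez("w20.npz",**c)
im=read_camera("scene"); crop(im,130,250,170,290,5,"pics/s20.png")
```

```text
[ 0.42290727 -0.30078088  0.14469877] [ 0.43048878  0.32838155 -0.83631454] 0.0204043106234798
```

View pics/w20.png

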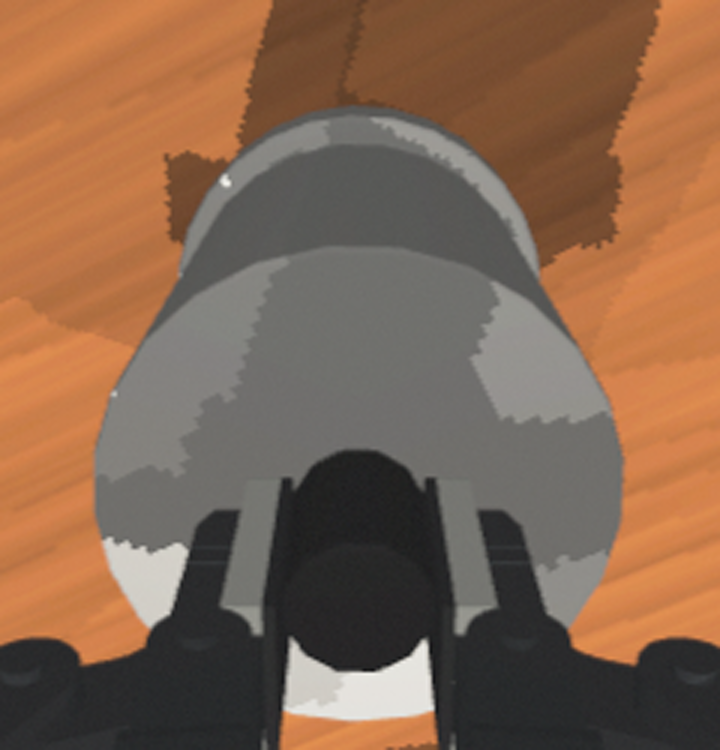

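View pics/s20.png

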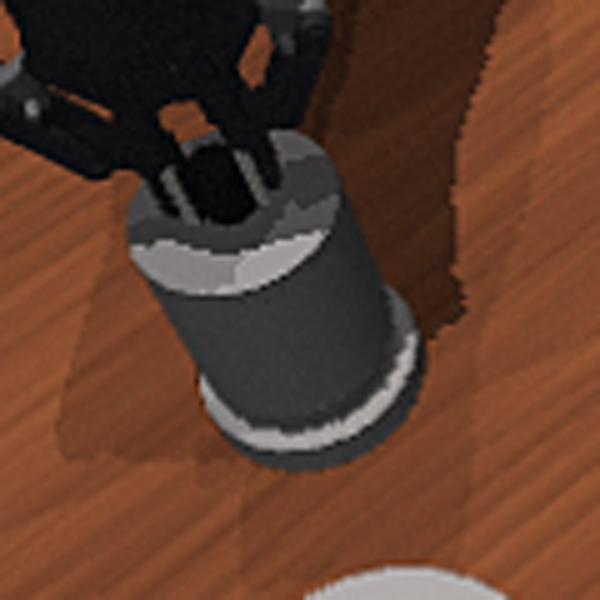

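Run:
```python
from h import *
c=dict(np.load("w20.npz")); P=np.array([.897,-.441])
im=cv2.imread("pics/w20.png"); col=cv2.cvtColor(im,cv2.COLOR_BGR2GRAY)[95:260,350:370].mean(1); print([int(v) for v in col[:70]])
a=plane("wrist",[[320,90+116/3]],.022,c)[0,:2];b=plane("wrist",[[320,90+145/3]],.0387,c)[0,:2];print(a@P,b@P,(b-a)@P, np.array([.4229,-.3008])@P)
```

```text
[84, 83, 82, 82, 82, 81, 78, 75, 74, 76, 79, 82, 85, 86, 87, 88, 87, 88, 91, 94, 99, 105, 111, 115, 117, 117, 116, 115, 115, 114, 114, 114, 114, 114, 114, 114, 114, 113, 113, 113, 113, 113, 113, 113, 113, 114, 114, 113, 108, 103, 97, 93, 91, 89, 88, 87, 88, 87, 87, 88, 88, 88, 88, 88, 88, 88, 88, 88, 88, 88]
0.4632389319018027 0.4681059331177893 0.0048670012159865465 0.5119941
```

The flange edge versus the cover edge says the cover should go about 1.2 mm further outwards, which agrees with the top view. I'll shift and lower.

Request:
jog_arm(
  plan=[
    [0.0011,-0.0005,0,0,0,0],
    [0,0,0,0,0,0],
    [0,0,-0.002,0,0,0],
    [0,0,-0.002,0,0,0],
    [0,0,-0.002,0,0,0],
    [0,0,-0.002,0,0,0],
    [0,0,-0.001,0,0,0],
    [0,0,0,0,0,0],
    [0,0,0,0,0,0],
    [0,0,0,0,0,0],
  ],
)

```text
clock: 51.8
tcp_pos: [0.424, -0.3013, 0.1357]
orientation: [0.0, 0.226, 0.974, -0.0]
wrist_force: [-1.0, -0.2, -2.2]
finger_gap: 0.0207
```

Request:
jog_arm(
  plan=[
    [0,0,-0.001,0,0,0],
    [0,0,-0.001,0,0,0],
    [0,0,-0.001,0,0,0],
    [0,0,-0.001,0,0,0],
    [0,0,-0.001,0,0,0],
    [0,0,0,0,0,0],
    [0,0,0,0,0,0],
    [0,0,0,0,0,0],
    [0,0,0,0,0,0],
    [0,0,0,0,0,0],
  ],
)

```text
clock: 52.8
tcp_pos: [0.424, -0.3013, 0.1307]
orientation: [0.0, 0.226, 0.974, 0.0]
wrist_force: [0.2, -0.4, -2.3]
finger_gap: 0.0201
```

Below the rim top with no contact. Creeping down to the flange.

Request:
jog_arm(
  plan=[
    [0,0,-0.0005,0,0,0],
    [0,0,-0.0005,0,0,0],
    [0,0,-0.0005,0,0,0],
    [0,0,-0.0005,0,0,0],
    [0,0,-0.0005,0,0,0],
    [0,0,0,0,0,0],
    [0,0,0,0,0,0],
    [0,0,0,0,0,0],
    [0,0,0,0,0,0],
    [0,0,0,0,0,0],
  ],
)

```text
clock: 53.8
tcp_pos: [0.4239, -0.3012, 0.1282]
orientation: [0.0, 0.226, 0.974, 0.0]
wrist_force: [-0.8, -0.1, 0.2]
finger_gap: 0.0198
```

Request:
jog_arm(
  plan=[
    [0,0,-0.0003,0,0,0],
    [0,0,-0.0003,0,0,0],
    [0,0,0,0,0,0],
    [0,0,0,0,0,0],
    [0,0,0,0,0,0],
    [0,0,0,0,0,0],
    [0,0,0,0,0,0],
    [0,0,0,0,0,0],
    [0,0,0,0,0,0],
    [0,0,0,0,0,0],
  ],
)

```text
clock: 54.8
tcp_pos: [0.424, -0.3014, 0.1281]
orientation: [0.0, 0.226, 0.974, -0.0]
wrist_force: [-1.1, 1.6, 5.5]
finger_gap: 0.02
```

Contact at exactly the expected 128 mm. I'll release, rise clear and inspect.

Request:
jog_arm(
  plan=[
    [0,0,0,0,0,0],
    [0,0,0,0,0,0],
    [0,0,0,0,0,0],
    [0,0,0,0,0,0],
    [0,0,0,0,0,0],
    [0,0,0,0,0,0],
    [0,0,0,0,0,0],
    [0,0,0,0,0,0],
    [0,0,0,0,0,0],
    [0,0,0,0,0,0],
  ],
  hand=0.5,
)

```text
clock: 55.8
tcp_pos: [0.424, -0.3013, 0.1275]
orientation: [0.0, 0.226, 0.974, 0.0]
wrist_force: [-0.6, 0.0, -0.2]
finger_gap: 0.043
```

Request:
jog_arm(
  plan=[
    [0,0,0.003,0,0,0],
    [0,0,0.007,0,0,0],
    [0,0,0.01,0,0,0],
    [0,0,0.015,0,0,0],
    [0,0,0.02,0,0,0],
    [0,0,0.02,0,0,0],
    [0,0,0.015,0,0,0],
    [0,0,0.01,0,0,0],
    [0,0,0,0,0,0],
    [0,0,0,0,0,0],
  ],
)

```text
clock: 56.8
tcp_pos: [0.4239, -0.3012, 0.2275]
orientation: [0.0, 0.226, 0.974, 0.0]
wrist_force: [0.2, 0.1, -0.3]
finger_gap: 0.043
```

Request:
jog_arm(
  plan=[
    [0,0.02,0,0,0,0],
    [0,0.035,0,0,0,0],
    [0,0.035,0,0,0,0],
    [0,0.035,0,0,0,0],
    [0,0.035,0,0,0,0],
    [0,0.035,0,0,0,0],
    [0,0.035,0,0,0,0],
    [0,0.02,0,0,0,0],
    [0,0,0,0,0,0],
    [0,0,0,0,0,0],
  ],
)

```text
clock: 57.8
tcp_pos: [0.4233, -0.0504, 0.227]
orientation: [-0.0, 0.226, 0.974, -0.0]
wrist_force: [1.0, -0.1, -0.3]
finger_gap: 0.0428
```

Run:
```python
from h import *
s=get_state();print(s["tcp_pos"],s["wrist_force"],s["finger_gap"])
im=read_camera("scene"); cv2.imwrite("pics/s21f.png",im[:,:,::-1]); crop(im,130,250,170,290,5,"pics/s21.png")
im2=read_camera("top"); crop(im2,350,480,180,300,5,"pics/t21.png")
```

```text
[ 0.42331024 -0.0504465   0.22701496] [ 0.95434884 -0.06218549 -0.34356221] 0.042763115214409564
```

View pics/s21f.png

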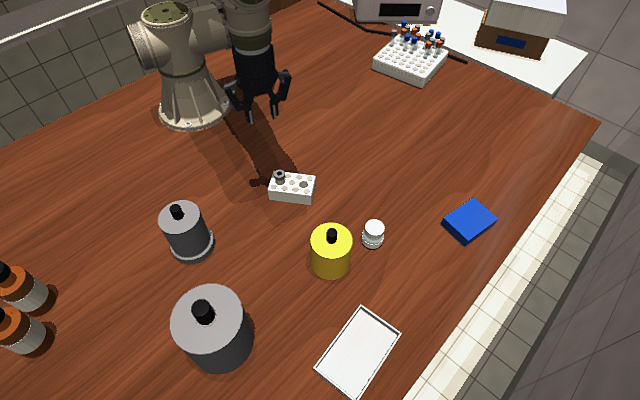

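View pics/s21.png

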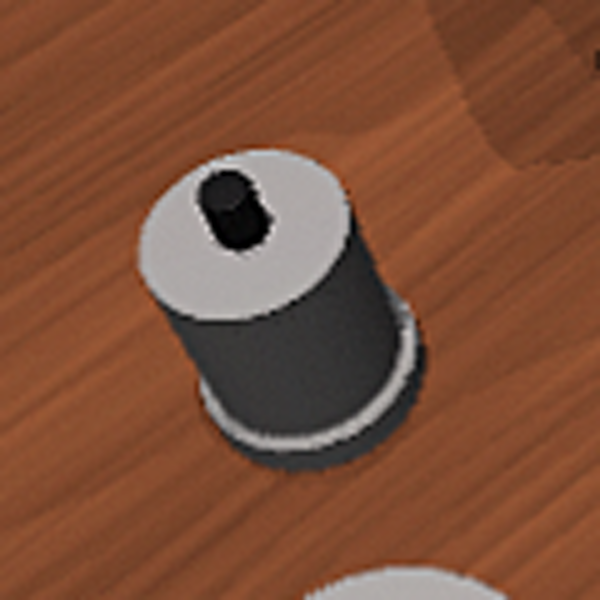

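View pics/t21.png

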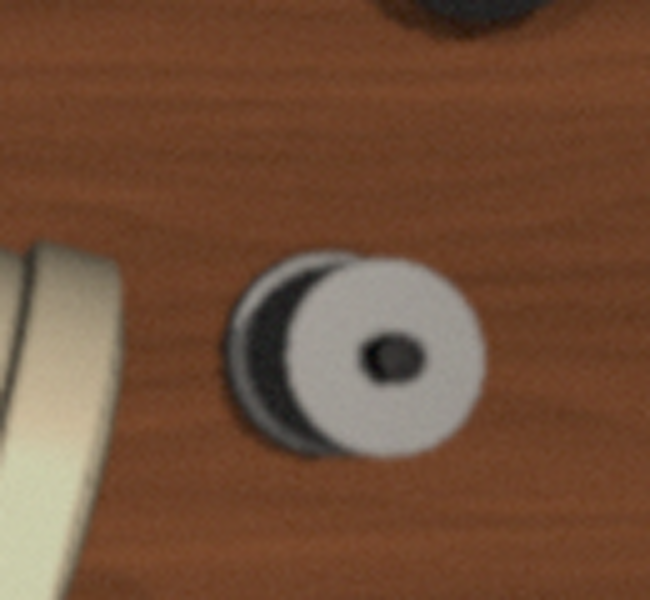

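The scene crop shows the cover level on the flange with an even ring all round (cover at (185,230)). The short tube is still in the rack at (280,175) and the jar at (373,234) hasn't moved. I'll do a quick fit of the cover's top plane in both views, then hand in.

Run:
```python
from h import *
for nm,f,x0,y0,s in (("scene","pics/s21.png",130,170,5),("top","pics/t21.png",350,180,5)):
    im=cv2.imread(f);h=cv2.cvtColor(im,cv2.COLOR_BGR2HSV);m=((h[:,:,1]<45)&(h[:,:,2]>125)).astype(np.uint8)
    if nm=="scene": m[340:]=0;m[:,360:]=0
    else: m[:,:286]=0
    l,b=blobs(m,500);i=max(b,key=lambda q:q[1][4])[0]
    ct=circ(l==i); hull=cv2.convexHull(ct).reshape(-1,2)/s+[x0,y0]
    P=plane(nm,hull,.122)[:,:2]; A=np.c_[2*P,np.ones(len(P))];q=np.linalg.lstsq(A,(P**2).sum(1),rcond=None)[0]
    print(nm,q[:2],"diam",2*np.sqrt(q[2]+q[:2]@q[:2]))
s=get_state();print(s["clock"],s["wrist_force"]); print(hand_in())
```

```text
scene [ 0.42476296 -0.30207634] diam 0.08693872380539863
top [ 0.42301782 -0.30295115] diam 0.08629974879544887
57.9 [ 0.36929959  0.26404144 -0.25164773]
the job is handed in; nothing more can be done
None
```

The tall tube is packed and the job was handed in at about 58 s of the 128 s allowed. I seated the foam base in the pot, stood the tall tube in its hole, slipped the collar over the tube onto the base, and put the small grey cover on the flange. Each part was lowered gently until it touched (at most about 14 N) and only then released.

**Last checks**
- **Cover height:** it touched down with the tool at 128 mm, exactly where it should be when resting on the flange.
- **Cover level:** the scene view shows it level, with an even ring of flange showing all round.
- **Cover centring:** its top fits at (0.425, -0.302) m from the scene camera and (0.423, -0.303) m from the top camera, against a pot centre of about (0.424, -0.302) m. The two cameras differ by about 2 mm, which is within their calibration and the cover's 4 mm play.
- **Other parts:** the short tube is still in the rack and the jar has not moved. The arm is well clear, about 25 cm away.

**One disagreement:** an earlier wrist-camera fit put the pot centre about 2 to 3 mm off the top camera's. I settled it with a second wrist view just before lowering the cover, which agreed with the top camera. None of the checks failed.

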